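# Clip the climate logger into its reader dock and start the read-out

### The arm

A 6-joint arm with a two-finger parallel gripper is mounted at the origin on the work surface. World frame = base frame: x ahead of the robot, y to its left, z up, the work surface at z = 0. Lengths are in m, angles in rad, forces in N, time in s.
With the tool pointing down it reaches from about 0.375 to 0.9 m from the base axis. Payload 3.1 kg.
Tool frame: the origin (TCP) lies at the very end of the fingers, on their centre line; the grasp point (between the pads) lies 19 mm behind it (tcp_to_grasp is the distance from the TCP to the grasp point, in m); z points along the fingers, y is the direction in which the jaws open and shut (so a half turn about z gives the same grasp; the last joint's range is limited). The gripper opens to 85 mm and grips with 20 to 120 N. Pads are 22 mm wide; open, the fingers measure 114 mm over their backs; the gripper's body (76 mm by 85 mm) begins 54 mm behind the grasp point. The pads swing forward as they close: fully open they stand 13 mm farther back than shut.
Start: joints at [-1.472, 0.527, 1.433, -0, 1.181, -0.178], TCP at [0.171, -0.601, 0.197] pointing down, gripper open.
Joint ranges: [-3.08, 3.08], [-0.75, 2.2], [0.22, 2.44], [-1.43, 4.57], [0, 2.65], [-2.85, 2.85]. Speed limits (rad/s): [2.79, 2.79, 3.14, 3.14, 3.14, 3.14].

### API

Orientations are given as a unit quaternion [x, y, z, w].
In Python, from station import sense, snapshot, camera_info, sign_off, tcp_to_grasp gives the robot as it stands.
- The arm moves only by the shell command python3 -m inch 'ROWS' [FORCE]. ROWS is JSON, a list of rows, each a list of 3 entries, a list of its own where there are three numbers: the closure, from -1 (fully open) to 1 (shut), so that 0 is half open, then the shift along the tool's x, y, z normalised to -1 to 1, where 1 is 10 cm, then the turn, a rotation vector about the tool's x, y, z normalised to -1 to 1, where 1 is 360 degrees. In form: [[jaw, [dx, dy, dz], [ax, ay, az]], ...]. A call has 1 to 20 rows; each row is the pose to reach, as a shift and turn from the pose commanded when the call began, along the tool's axes at that moment, turning the shorter way round; what a row does not reach only later rows make up. A row lasts 1/10 s, in which the tool goes at most 50 mm and 8.59 degrees, less where a joint would pass 70% of its speed; a pose out of reach is approached as far as the arm can. A call with a number of a shift or a turn outside -1 to 1 is refused whole. A call with a gripper value outside its range is refused whole. The fingers move at their own pace and stop on an object; FORCE is the grip in N (left out, the last holds). Time passes only in rows, so rows that repeat a pose let the fingers close. It gives the time, the measured TCP pose, the force and the opening at its end, in the units of the state.
- sense(): the state, without advancing time (a new reading comes with each control period).
- snapshot(name): name is "scene" or "side" or "wrist"; returns (picture, depth): 400x640x3 uint8, blue, green, red; 400x640 float32, m along the optical axis (not along the pixel's ray), 0 where there is no reading.
- camera_info(name): a dict with "K" (3x3 intrinsics, pixels), "origin" and "orientation" of the camera in the world. Camera axes: x right, y down, z forward; pixel columns grow to the right and rows downward; lengths in m; the calibration is good to about 2 mm. A picture is of the moment at which its call begins: read the wrist's pose just before it. camera_info takes no time and is no camera call; for the wrist camera it gives the pose at the moment of the call.
- sign_off(): hands the job in, once; it reports no verdict.
The state is a dict: "t": time; "q": joint angles; "qd": joint speeds; "tau": joint torques, N m; "tcp_pos": TCP position; "tool_rot": TCP orientation; "force": force on the tool from outside, world axes, zero at the start; "ft_torque": the same for the moment, N m; "finger_gap": opening from 0.0 (shut) to 1.0 (fully open).
Only numpy, scipy, OpenCV 4.12 (cv2) and the standard library are available. Lean on these libraries where they do the work, as an engineer would, in place of code of your own. Each camera call takes 0.05 s, during which the arm holds its last target.

### The job

Clip the ripening-room climate logger into its reader dock: tuck its nose under the dock's hook, then press the tail down until the spring catch snaps over it and it stays down by itself, without forcing it. Then press the logger's round key fully down, and let go. Leave everything else on the bench where it is.

Things in the scene. Friction and masses are not known exactly. Their poses are not given: they have to be found in the camera images.
- logger: White climate logger: loose flat box 120 long (x) x 52 wide (y) x 32 high (z) mm, 0.16 to 0.26 kg, lying face up on the bench. Origin: centre of its underside; x to the nose, z out of the face. Face: grey-green display 30 mm ahead of the middle, black round key 10 mm behind it, ribbed thumb pad at the tail. Grip it across its width at mid-length, its sides are flat.
- nose (a point): Tip of the logger's nose tongue, 70 mm ahead of the middle, 8 mm above the underside. The tongue sticks 10 mm out of the nose end, 34 mm wide, 8 mm thick (4 to 12 mm above the underside).
- tail_lip (a point): End of the thin lip on the logger's tail, 68 mm behind the middle, 12.5 mm above the underside. The lip sticks 8 mm out, 30 mm wide, 3 mm thick (11 to 14 mm above the underside). The catch snaps over it.
- thumb_pad (a point): Centre of the ribbed thumb pad, on the logger's face 46 mm behind the middle, 32 mm above the underside: press the tail down here. From the catch's slope it needs 6 to 13 N at the peak, with the tail some 5 mm up; then the force falls to 0 to 6 N, the catch snaps over the lip with the tail 1.5 mm up, and the deck is a hard stop: no more than 15 N there.
- key_top (a point): Top of the logger's black round rubber key (18 mm across), 10 mm behind the middle, 36.5 mm above the underside when up (4.5 mm proud of the face). Travel 4 mm straight down: a spring key that starts to give at 2 to 3 N, is fully down against its stop at 6 N (8 to 10 N is plenty), and comes up again when let go.
- dock: Reader dock. This is its steel mounting plate, 210 x 100 x 5 mm, fixed on the bench; origin: centre of its underside; x from catch to hook. Over it a grey cradle (198 x 88 mm) stands on four levelling screws, its underside 9 to 19 mm above the bench: not measured. The seated logger points as the dock does, its middle over the origin within 2 mm. Logger-dock contacts, summed, must stay under 30 N.
- bay (a point): Middle of the bay, on the mounting plate (5 mm above the bench). The cradle's black deck lies above it, 42 mm wide, 20 mm over the cradle's underside, so 29 to 39 mm above the bench: find it by touch. Left and right of it the cradle is 8 mm lower: finger room. Corner guides with flared tops, 16 mm long at x = +36 and -44 mm, 21 mm above the deck, leave 2 to 3 mm beside the logger.
- hook (a point): On the plate, under the back wall of the hook's pocket (71.5 mm ahead of the origin). The lip, 13.5 to 18.5 mm above the deck, reaches back to 65.5 mm, its bevel to 61 mm. Go in nose down by some 15 degrees from 14 mm behind, to clear the catch; nose on the deck, slide forward, lower the tail to 7 degrees, nudge forward. Let go: the tail rests on the catch's slope, 10 to 16 mm up.
- catch (a joint): Spring catch, a black slider 22 mm wide at the dock's -x end; value: how far it is pushed back, m; 0 at rest. Tip then 62 mm behind the origin, 15.5 mm above the deck, from there a 60 degree slope rises 14 mm backwards. The tail lip pushes it back 5 mm, then it springs over the lip to 0. Sprung brass pins in the deck (32 mm behind the middle, 4 mm proud) lift an uncaught tail with 4 to 5 N.
- cheese_a: Bystander: cloth-bound cheese, 104 mm across, 58 mm high. Leave alone.
- cheese_b: Bystander: cloth-bound cheese, 120 mm across, 62 mm high. Leave alone.
- cheese_c: Bystander: cloth-bound cheese, 96 mm across, 55 mm high. Leave alone.
- trier: Bystander: cheese trier with a wooden T handle, 140 mm long, 15 mm high, lying. Leave alone.
- brush: Bystander: rind brush, 95 x 50 x 38 mm. Leave alone.
- tags: Bystander: block of card tags, 79 x 45 x 24 mm. Leave alone.
- gauge: Bystander: round brass hygrometer lying face up, 76 mm across, 28 mm high. Leave alone.
There are look-alikes about, which are no part of the job. Of the things that look like the logger, take the one that is farthest to the robot's right at the start.

How it is judged:
By the outcome, as a careful person would: the job done as asked, in the order asked, and still so for the second after the job is handed in, with the robot touching nothing.
It also fails if it takes over 72 s, if anything falls off the work surface, if the arm or the gripper's body presses on something with over 40 N, if the wrist force passes 120 N, or if a joint passes its speed limit or range.

## Working session

There is one attempt and no reset: what is moved stays moved. The work goes in short steps, Python scripts to look and compute and a shell command to move; the robot and the scene stay as the last step left them, time stands still between calls to the robot, and variables do not carry over. Pictures are saved under pics/ and viewed, and the job is handed in when it is done.

```bash
ls; mkdir -p pics; python3 - <<'E'
from station import *
import cv2
print(sense()); print(tcp_to_grasp)
for n in ("scene","side","wrist"):
    i=camera_info(n); print(n,i)
    p,d=snapshot(n); cv2.imwrite(f"pics/{n}0.png",p)
    import numpy as np; np.save(f"pics/{n}0.npy",d)
E
```

```text
pics
{'t': 0.0, 'q': array([-1.47148820e+00,  5.28432604e-01,  1.43392463e+00,  3.55552334e-06,
        1.18138299e+00, -1.78472402e-01]), 'qd': array([-0.0007651 ,  0.00053613, -0.00181937,  0.00092083,  0.00089907,
       -0.0001992 ]), 'tau': array([-2.88963733e-03, -4.42362213e+01, -1.78024507e+01, -2.68997892e-04,
        8.46293871e-03, -1.73140734e-05]), 'tcp_pos': array([ 0.17135471, -0.60022559,  0.19614721]), 'tool_rot': array([ 9.90369765e-01,  1.38443401e-01,  4.41341856e-05, -1.07287705e-03]), 'force': array([ 0.80140966, -0.41941187,  0.22136704]), 'ft_torque': array([0.04821079, 0.00080397, 0.00293768]), 'finger_gap': 0.9982250640149002}
0.0187
scene {'K': array([[411.50174141,   0.        , 316.54334361],
       [  0.        , 411.50174141, 197.64776096],
       [  0.        ,   0.        ,   1.        ]]), 'origin': array([ 1.3252655 , -0.69906616,  0.79026078]), 'orientation': array([ 0.80219424,  0.35896065, -0.20096387, -0.43271837])}
side {'K': array([[412.3627437 ,   0.        , 319.51768429],
       [  0.        , 412.3627437 , 199.18725964],
       [  0.        ,   0.        ,   1.        ]]), 'origin': array([-0.08993628,  0.89506758,  0.71289037]), 'orientation': array([-0.26958023,  0.83218269, -0.4637218 ,  0.14057226])}
wrist {'K': array([[320.47806384,   0.        , 312.93589483],
       [  0.        , 320.47806384, 203.6282075 ],
       [  0.        ,   0.        ,   1.        ]]), 'origin': array([ 0.25182231, -0.57714896,  0.37271816]), 'orientation': array([ 0.78737219, -0.59395488, -0.10028249,  0.13117188])}
```

View pics/scene0.png

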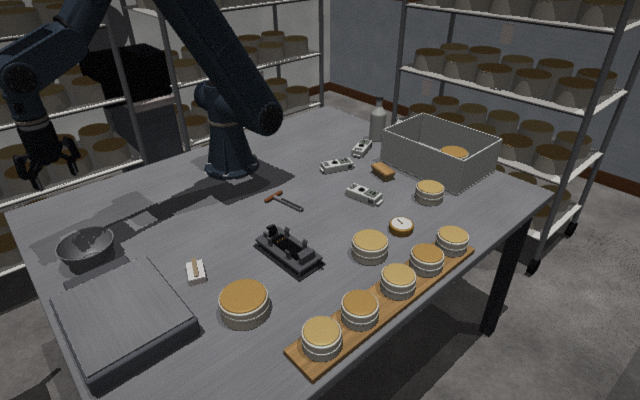

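View pics/side0.png

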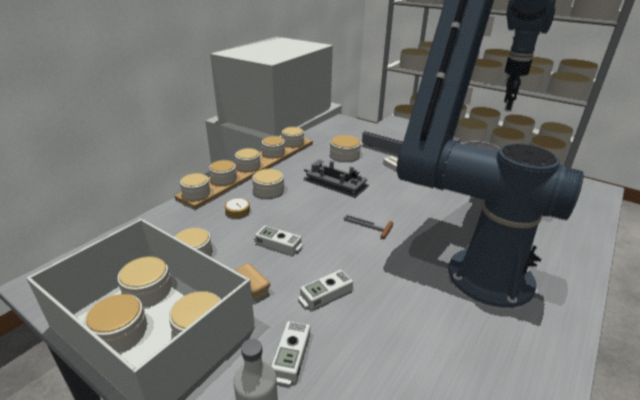

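View pics/wrist0.png

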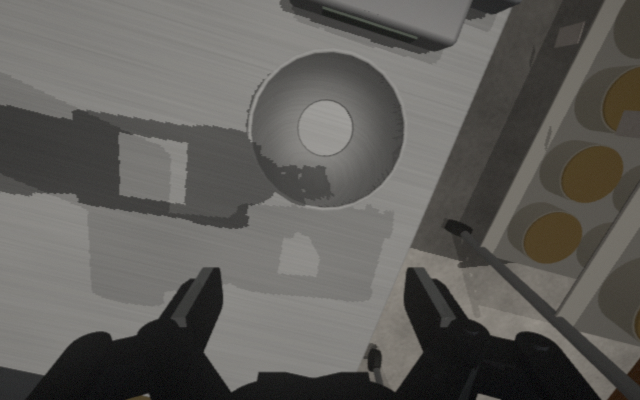

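Scene picture: three logger-like boxes at (364,194), (337,165) and (362,147). They appear in the side view at (278,239), (327,288) and (291,350). A fourth white thing at (196,270) is probably the tags. The dock is at (288,249).

```bash
cat > h.py <<'E'
import numpy as np, cv2
from scipy.spatial.transform import Rotation as R
from station import *
np.set_printoptions(precision=4,suppress=True)
def cloud(d,info):
    K=info["K"]; v,u=np.mgrid[:d.shape[0],:d.shape[1]]
    P=np.stack([(u-K[0,2])/K[0,0]*d,(v-K[1,2])/K[1,1]*d,d],-1)
    W=P@R.from_quat(info["orientation"]).as_matrix().T+info["origin"]
    W[d<=0]=np.nan; return W
def proj(p,info):
    c=(np.asarray(p)-info["origin"])@R.from_quat(info["orientation"]).as_matrix()
    q=c@info["K"].T; return q[...,:2]/q[...,2:]
E
python3 - <<'E'
from h import *
for n,px in (("scene",[(364,194),(337,165),(362,147),(196,270),(288,249)]),("side",[(278,239),(327,288),(291,350),(390,162),(336,177)])):
    W=cloud(np.load(f"pics/{n}0.npy"),camera_info(n))
    for u,v in px: print(n,(u,v),W[v,u])
s=cv2.imread("pics/scene0.png"); a=cv2.resize(s[130:215,310:400],None,fx=6,fy=6,interpolation=cv2.INTER_CUBIC)
cv2.imwrite("pics/crop1.png",a)
cv2.imwrite("pics/crop2.png",cv2.resize(s[215:285,240:340],None,fx=7,fy=7,interpolation=cv2.INTER_CUBIC))
s=cv2.imread("pics/side0.png"); cv2.imwrite("pics/crop3.png",cv2.resize(s[215:390,240:370],None,fx=3.4,fy=3.4,interpolation=cv2.INTER_CUBIC))
E
```

```text
scene (364, 194) [0.5359 0.2021 0.0315]
scene (337, 165) [0.3226 0.2788 0.0308]
scene (362, 147) [0.2825 0.461  0.0327]
scene (196, 270) [ 0.4831 -0.4032  0.0232]
scene (288, 249) [ 0.5963 -0.175   0.0384]
side (278, 239) [0.5054 0.2315 0.0303]
side (327, 288) [0.2936 0.3063 0.0307]
side (291, 350) [0.2526 0.4905 0.0329]
side (390, 162) [ 0.4837 -0.3852  0.0196]
side (336, 177) [ 0.5637 -0.1401  0.0375]
```

View pics/crop1.png

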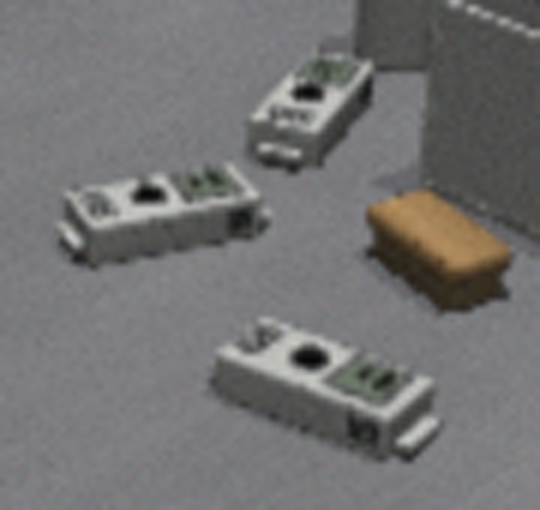

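View pics/crop2.png

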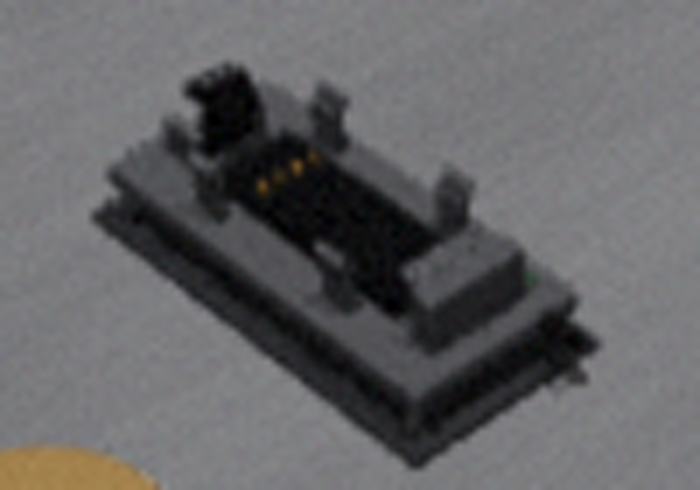

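View pics/crop3.png

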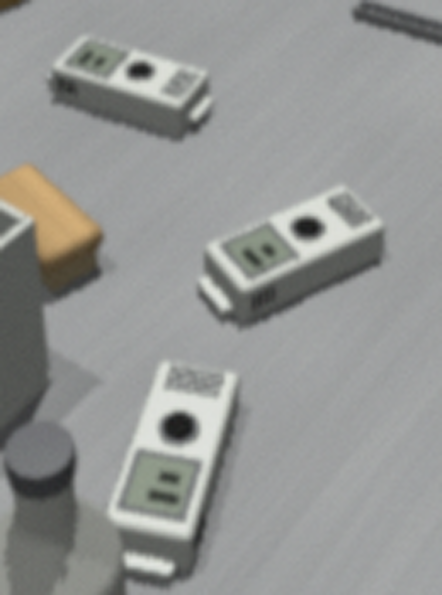

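```bash
python3 - <<'E'
from h import *
for n in("scene","side"):
    W=cloud(np.load(f"pics/{n}0.npy"),camera_info(n))
    b=W[(abs(W[...,2])<.01)&(W[...,0]>.2)&(W[...,0]<.9)&(abs(W[...,1])<.5)]; print(n,"bench z",np.median(b[:,2]))
    for c in [(.53,.21),(.31,.29),(.27,.475)]:
        m=(W[...,2]>.024)&(W[...,2]<.05)&(np.hypot(W[...,0]-c[0],W[...,1]-c[1])<.085)
        p=W[m]; r=cv2.minAreaRect((p[:,:2]*1000).astype(np.float32)); print(c,len(p),r,np.median(p[:,2]))
    m=(W[...,2]>.012)&(W[...,2]<.09)&(np.hypot(W[...,0]-.58,W[...,1]+.16)<.14)
    p=W[m]; print("dock",len(p),cv2.minAreaRect((p[:,:2]*1000).astype(np.float32)), np.percentile(p[:,2],[5,50,95]))
E
```

```text
scene bench z -0.0004701162004691062
(0.53, 0.21) 319 ((518.8410034179688, 217.11883544921875), (120.85002899169922, 55.384620666503906), 9.645763397216797) 0.031229251625565668
(0.31, 0.29) 230 ((305.2087097167969, 293.4666748046875), (119.54232788085938, 62.44580841064453), 67.740478515625) 0.031133582977815377
(0.27, 0.475) 174 ((265.9891662597656, 474.07177734375), (53.3189697265625, 122.8603744506836), 22.85177230834961) 0.03165606848453412
dock 1620 ((587.4173583984375, -164.51710510253906), (216.64779663085938, 90.23295593261719), 1.9918386936187744) [0.0252 0.0346 0.0591]
side bench z -0.0017484565392489326
(0.53, 0.21) 555 ((516.8305053710938, 219.97073364257812), (119.67838287353516, 53.92978286743164), 10.027257919311523) 0.030256129233292794
(0.31, 0.29) 849 ((303.2950439453125, 296.57635498046875), (118.93923950195312, 54.61479568481445), 68.9934310913086) 0.030407021168598836
(0.27, 0.475) 1337 ((260.9828796386719, 480.79315185546875), (52.57980728149414, 121.43557739257812), 23.13078498840332) 0.030767979019766134
dock 979 ((586.8538818359375, -161.56646728515625), (218.03326416015625, 92.679443359375), 1.1853783130645752) [0.0214 0.0328 0.057 ]
```

Chosen logger: scene (364,194) / side (278,239), at about (0.518, 0.218). It has the smallest y, so it is farthest right; the others are at y = 0.295 and 0.478. Its top is at 31 mm and its face measures 120 x 54, nose towards +x, yaw about 10°. The dock is at (0.587, -0.163), yaw about 1.5°. I'll look at the dock from above on the way.

```bash
python3 -m inch '[[-1,[0.5,-0.4,0],[0,0,0]],[-1,[1,-0.8,0],[0,0,0]],[-1,[1,-0.8,0],[0,0,0]],[-1,[1,-0.8,0],[0,0,0]]]'
python3 -m inch '[[-1,[0.5,-0.4,0],[0,0,0]],[-1,[1,-0.8,0],[0,0,0]],[-1,[1,-0.8,0],[0,0,0]]]'
python3 -m inch '[[-1,[0.5,-0.4,0],[0,0,0]],[-1,[1,-0.8,0],[0,0,0]],[-1,[1,-0.8,0],[0,0,0]]]'
```

```text
t: 0.55
tcp_pos: [0.2474, -0.4922, 0.1967]
tool_rot: [0.99, 0.14, 0.0, -0.002]
force: [-0.4, 0.5, 0.3]
finger_gap: 1.001
t: 0.85
tcp_pos: [0.3206, -0.39, 0.1969]
tool_rot: [0.99, 0.139, -0.0, -0.001]
force: [1.1, 0.1, 0.0]
finger_gap: 1.0
t: 1.15
tcp_pos: [0.3952, -0.2859, 0.1971]
tool_rot: [0.99, 0.139, 0.0, -0.0]
force: [-0.4, -0.5, -0.4]
finger_gap: 1.003
```

```bash
python3 -m inch '[[-1,[0.5,-0.4,0],[0,0,0.02]],[-1,[1,-0.8,0],[0,0,0.039]],[-1,[1,-0.8,0],[0,0,0.039]],[-1,[1,-0.8,0],[0,0,0.039]],[-1,[1,-0.8,0],[0,0,0.039]]]'; python3 - <<'E'
from h import *
s=sense();print(s['tcp_pos'],s['tool_rot'],s['q'],s['t'])
i=camera_info("wrist");p,d=snapshot("wrist");cv2.imwrite("pics/w1.png",p);np.savez("pics/w1.npz",d=d,**i);print(i)
E
```

```text
t: 1.65
tcp_pos: [0.4687, -0.184, 0.197]
tool_rot: [1.0, 0.017, -0.0, 0.0]
force: [0.2, -0.5, -0.4]
finger_gap: 1.003
[ 0.4687 -0.184   0.197 ] [ 0.9999  0.0173 -0.      0.0004] [-0.5958  0.3649  1.7327 -0.0009  1.0435  0.9409] 1.65
{'K': array([[320.4781,   0.    , 312.9359],
       [  0.    , 320.4781, 203.6282],
       [  0.    ,   0.    ,   1.    ]]), 'origin': array([ 0.5523, -0.1805,  0.3735]), 'orientation': array([ 0.7093, -0.6852, -0.1147,  0.1192])}
```

View pics/w1.png

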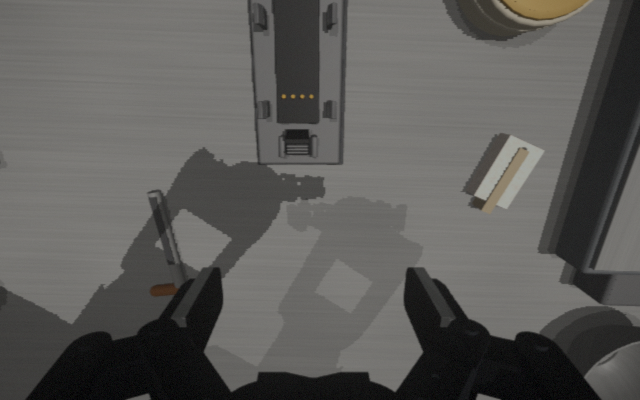

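The dock's -x end is the catch, at (297,142). The brass pins are at (297,96), so +x points to the top of the image. I'll move 95 mm further ahead.

```bash
python3 -m inch '[[-1,[0.5,-0.1,0],[0,0,0]],[-1,[0.95,-0.22,0],[0,0,0]],[-1,[0.95,-0.22,0],[0,0,0]],[-1,[0.95,-0.22,0],[0,0,0]]]'; python3 - <<'E'
from h import *
s=sense();print(s['tcp_pos'],s['tool_rot'],s['q'],s['t'])
i=camera_info("wrist");p,d=snapshot("wrist");cv2.imwrite("pics/w2.png",p);np.savez("pics/w2.npz",d=d,**i);print(i)
W=cloud(d,i)
c=p[40:330,200:420]; cv2.imwrite("pics/w2c.png",cv2.resize(p[20:240,200:440],None,fx=2.5,fy=2.5,interpolation=cv2.INTER_CUBIC))
for lo,hi in((-.004,.002),(.003,.009),(.015,.05)):
    m=(W[...,2]>lo)&(W[...,2]<hi)&(np.hypot(W[...,0]-.587,W[...,1]+.163)<.135); q=W[m]; print(lo,len(q), cv2.minAreaRect((q[:,:2]*1000).astype(np.float32)),np.median(q[:,2]))
m=(np.hypot(W[...,0]-.587,W[...,1]+.163)<.12); h,e=np.histogram(W[m][:,2],np.arange(-.005,.08,.001)); print(list(zip(np.round(e*1000),h)))
E
```

```text
t: 2.1
tcp_pos: [0.5622, -0.1598, 0.1965]
tool_rot: [1.0, 0.016, -0.001, 0.0]
force: [-0.1, 0.0, -0.1]
finger_gap: 0.997
[ 0.5622 -0.1598  0.1965] [ 0.9999  0.016  -0.0007  0.    ] [-0.4676  0.474   1.5365 -0.0008  1.1323  1.0715] 2.1
{'K': array([[320.4781,   0.    , 312.9359],
       [  0.    , 320.4781, 203.6282],
       [  0.    ,   0.    ,   1.    ]]), 'origin': array([ 0.6461, -0.1567,  0.3729]), 'orientation': array([ 0.7084, -0.686 , -0.1155,  0.1192])}
-0.004 27091 ((587.078857421875, -163.2069091796875), (269.6837463378906, 269.0905456542969), 54.77325439453125) -0.00040294965078008227
0.003 1228 ((578.300048828125, -163.80625915527344), (209.10003662109375, 100.06736755371094), 2.079841375350952) 0.004544432684261607
0.015 12524 ((587.6661376953125, -163.49505615234375), (215.22325134277344, 88.11637115478516), 2.1175975799560547) 0.0311245294667023
[(np.float64(-5.0), np.int64(0)), (np.float64(-4.0), np.int64(8)), (np.float64(-3.0), np.int64(322)), (np.float64(-2.0), np.int64(3642)), (np.float64(-1.0), np.int64(8685)), (np.float64(0.0), np.int64(4869)), (np.float64(1.0), 
[... 1919 characters left out ...]
oat64(58.0), np.int64(405)), (np.float64(59.0), np.int64(198)), (np.float64(60.0), np.int64(101)), (np.float64(61.0), np.int64(35)), (np.float64(62.0), np.int64(19)), (np.float64(63.0), np.int64(38)), (np.float64(64.0), np.int64(66)), (np.float64(65.0), np.int64(86)), (np.float64(66.0), np.int64(61)), (np.float64(67.0), np.int64(48)), (np.float64(68.0), np.int64(43)), (np.float64(69.0), np.int64(1)), (np.float64(70.0), np.int64(0)), (np.float64(71.0), np.int64(0)), (np.float64(72.0), np.int64(0)), (np.float64(73.0), np.int64(0)), (np.float64(74.0), np.int64(0)), (np.float64(75.0), np.int64(0)), (np.float64(76.0), np.int64(0)), (np.float64(77.0), np.int64(0)), (np.float64(78.0), np.int64(0))]
```

View pics/w2c.png

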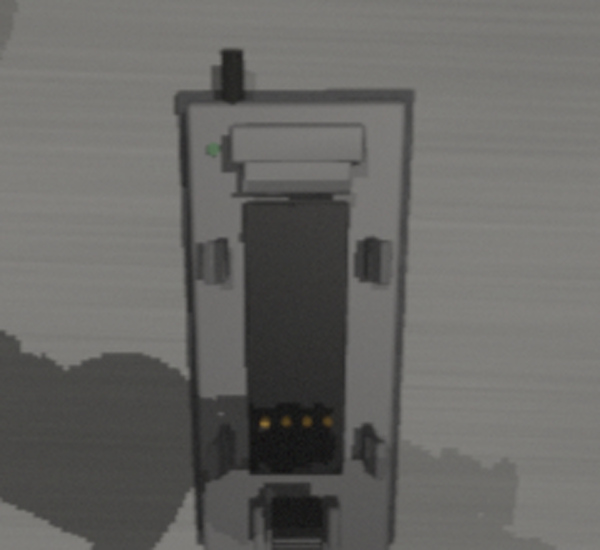

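```bash
python3 - <<'E'
from h import *
z=np.load("pics/w2.npz"); i={k:z[k] for k in("K","origin","orientation")}; W=cloud(z["d"],i)
yaw=np.radians(2.1); c,s=np.cos(yaw),np.sin(yaw)
D=W-[.5783,-.1638,0]; D=np.stack([D[...,0]*c+D[...,1]*s,-D[...,0]*s+D[...,1]*c,D[...,2]],-1)
for nm,(u,v) in dict(pinL=(264,423),pinR=(328,421),deckTL=(243,203),deckTR=(349,203),deckBL=(249,472),deckBR=(342,474),hookbevel=(297,192),guideR=(374,262),guideBR=(370,455),plateTL=(178,95),plateTR=(412,92)).items():
    uu,vv=int(200+u/2.5),int(20+v/2.5); print(nm,D[vv,uu]*1000)
p=D[(D[...,2]>.052)&(D[...,2]<.0705)&(abs(D[...,0])<.11)&(abs(D[...,1])<.04)]
for x0 in range(-100,110,4):
    q=p[(p[:,0]*1000>=x0)&(p[:,0]*1000<x0+4)]
    if len(q): print(x0,len(q),q[:,1].min()*1e3//1,q[:,1].max()*1e3//1, np.median(q[:,2])*1e3//1)
for lo,hi in((.027,.033),(.003,.007)):
  q=D[(D[...,2]>lo)&(D[...,2]<hi)&(abs(D[...,0])<.12)&(abs(D[...,1])<.06)]; print(q.min(0),q.max(0))
  r=q[(abs(q[:,1])<.03)];print(r[:,0].min(),r[:,0].max())
E
```

```text
pinL [-29.7479  13.6411  42.6863]
pinR [-28.8    -14.2582  42.5353]
deckTL [60.1828 20.5181 39.2912]
deckTR [ 59.7911 -21.7819  30.7847]
deckBL [-53.275   20.7365  37.5077]
deckBR [-54.2568 -20.375   38.5651]
hookbevel [64.9839  0.0015 59.7109]
guideR [ 39.2045 -29.9783  55.6039]
guideBR [-39.6326 -31.2821  57.5276]
plateTL [102.5585  48.6276   4.3097]
plateTR [104.0248 -49.0545   4.413 ]
-84 37 -11.0 10.0 64.0
-80 75 -11.0 10.0 65.0
-76 61 -11.0 10.0 65.0
-72 56 -11.0 10.0 67.0
-68 121 -11.0 10.0 65.0
-64 124 -11.0 10.0 58.0
-60 24 -11.0 10.0 54.0
-52 9 -35.0 35.0 58.0
-48 59 -37.0 36.0 59.0
-44 53 -37.0 36.0 58.0
-40 61 -37.0 36.0 59.0
-36 60 -37.0 36.0 57.0
28 17 -35.0 35.0 58.0
32 74 -36.0 35.0 58.0
36 78 -36.0 35.0 58.0
40 67 -37.0 35.0 59.0
44 61 -37.0 35.0 58.0
60 4 -20.0 -16.0 56.0
64 211 -20.0 19.0 58.0
68 197 -20.0 19.0 57.0
72 208 -25.0 23.0 57.0
76 269 -26.0 24.0 57.0
80 245 -25.0 24.0 57.0
84 247 -25.0 24.0 57.0
88 20 -23.0 -6.0 55.0
[-0.0982 -0.0441  0.027 ] [0.117 0.044 0.033]
-0.09823208718379679 0.11697505497545968
[-0.1046 -0.0501  0.003 ] [0.1046 0.05   0.0068]
0.10110342999637317 0.10444194959412803
```

Deck is at 39 mm (bench reads -0.4), matching the sides at 31 mm (8 mm lower). The dock origin is about (0.579, -0.164), yaw 2.1°: plate ±104.6 x ±50, guides at -52…-36 and 28…46. Next I check what stands near the logger, then go there.

```bash
python3 - <<'E'
from h import *
for n in("scene","side"):
    W=cloud(np.load(f"pics/{n}0.npy"),camera_info(n))
    p=W[(W[...,2]>.08)&(W[...,2]<.3)&(W[...,0]>.3)&(W[...,0]<1)&(W[...,1]>0.0)&(W[...,1]<.8)]
    print(n,len(p),np.percentile(p,[0,1,50,99],axis=0))
E
python3 -m inch '[[-1,[-0.1,-0.4,0],[0,0,0]],[-1,[-0.12,-0.95,0],[0,0,0]],[-1,[-0.12,-0.95,0],[0,0,0]]]'
python3 -m inch '[[-1,[-0.1,-0.4,0],[0,0,0]],[-1,[-0.12,-0.95,0],[0,0,0]],[-1,[-0.12,-0.95,0],[0,0,0]]]'
python3 -m inch '[[-1,[-0.1,-0.4,0],[0,0,0]],[-1,[-0.12,-0.95,0],[0,0,0]],[-1,[-0.12,-0.95,0],[0,0,0]]]'
```

```text
scene 3328 [[0.3684 0.4643 0.08  ]
 [0.3727 0.466  0.0809]
 [0.5725 0.576  0.1128]
 [0.7326 0.7317 0.1411]]
side 9868 [[0.3678 0.4691 0.08  ]
 [0.3694 0.4729 0.0806]
 [0.5061 0.619  0.1147]
 [0.7279 0.7304 0.1401]]
t: 2.45
tcp_pos: [0.5436, -0.0604, 0.1969]
tool_rot: [1.0, 0.017, -0.002, -0.001]
force: [-0.3, 0.1, 0.1]
finger_gap: 1.001
t: 2.75
tcp_pos: [0.5296, 0.0335, 0.1972]
tool_rot: [1.0, 0.018, -0.001, -0.001]
force: [0.1, -0.2, -0.5]
finger_gap: 0.996
t: 3.05
tcp_pos: [0.5157, 0.1275, 0.1973]
tool_rot: [1.0, 0.018, -0.0, -0.001]
force: [0.0, -0.9, 0.4]
finger_gap: 0.998
```

Nothing tall stands near the logger; the box is at y > 0.46.

```bash
python3 -m inch '[[-1,[-0.1,-0.4,0],[0,0,-0.015]],[-1,[-0.15,-0.9,0],[0,0,-0.023]],[-1,[-0.15,-0.9,0],[0,0,-0.023]],[-1,[-0.15,-0.9,0],[0,0,-0.023]]]'; python3 - <<'E'
from h import *
s=sense();print(s['tcp_pos'],s['tool_rot'],s['q'],s['t'])
i=camera_info("wrist");p,d=snapshot("wrist");cv2.imwrite("pics/w3.png",p);np.savez("pics/w3.npz",d=d,**i)
W=cloud(d,i)
m=(np.hypot(W[...,0]-.518,W[...,1]-.2185)<.09); print("bench",np.median(W[m&(abs(W[...,2])<.008)][:,2]))
q=W[m&(W[...,2]>.026)&(W[...,2]<.034)]; r=cv2.minAreaRect((q[:,:2]*1000).astype(np.float32)); print(len(q),r,np.median(q[:,2]))
q=W[m&(W[...,2]>.0345)&(W[...,2]<.05)]; print("key",len(q),np.median(q,0))
q=W[m&(W[...,2]>.005)&(W[...,2]<.05)]; print("all",cv2.minAreaRect((q[:,:2]*1000).astype(np.float32)))
print(R.from_quat(s['tool_rot']).as_matrix())
E
```

```text
t: 3.45
tcp_pos: [0.4993, 0.2137, 0.1972]
tool_rot: [0.996, 0.089, 0.0, 0.001]
force: [1.0, -0.6, 0.6]
finger_gap: 0.999
[0.4993 0.2137 0.1972] [0.996  0.0889 0.0001 0.0006] [ 0.1992  0.4176  1.6384 -0.0014  1.0856  1.5926] 3.45
bench -0.0003887358279595632
5013 ((517.4425659179688, 219.12973022460938), (118.64019012451172, 52.011375427246094), 10.507006645202637) 0.03171214502190711
key 202 [0.5071 0.2172 0.036 ]
all ((517.6756591796875, 218.97439575195312), (138.09373474121094, 52.96118927001953), 10.783337593078613)
[[ 0.9842  0.1772  0.0002]
 [ 0.1772 -0.9842 -0.0012]
 [-0.      0.0012 -1.    ]]
```

View pics/w3.png

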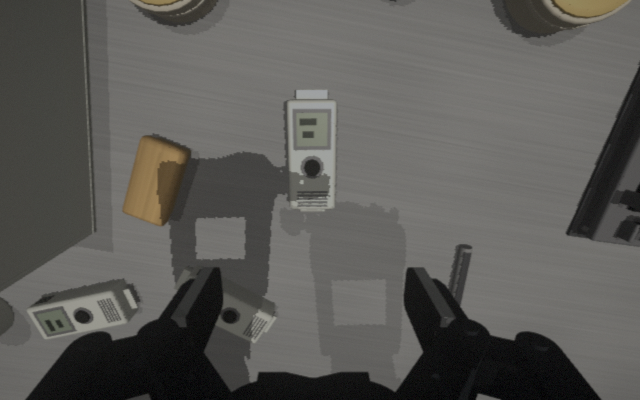

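The logger is at (0.5176, 0.219), yaw 10.6°, face 118.6 x 52 at 32 mm. The key at pixel (312,167) is 10.5 mm behind the middle, and the tongue at (311,94) points to +x. All of it matches. Now the descent.

```bash
python3 -m inch '[[-1,[0.19,-0.02,0.4],[0,0,0]],[-1,[0.19,-0.02,0.8],[0,0,0]],[-1,[0.19,-0.02,1],[0,0,0]],[-1,[0.19,-0.02,1],[0,0,0]]]'
python3 -m inch '[[-1,[0,0,0.3],[0,0,0]],[-1,[0,0,0.6],[0,0,0]],[-1,[0,0,0.8],[0,0,0]],[-1,[0,0,0.93],[0,0,0]],[-1,[0,0,0.93],[0,0,0]]]'
```

```text
t: 3.9
tcp_pos: [0.5158, 0.2168, 0.0941]
tool_rot: [0.996, 0.087, -0.004, 0.001]
force: [0.1, 0.4, -0.1]
finger_gap: 1.0
t: 4.4
tcp_pos: [0.5178, 0.2187, 0.0036]
tool_rot: [0.996, 0.088, -0.001, 0.0]
force: [0.9, 0.1, 0.3]
finger_gap: 0.997
```

```bash
python3 -m inch '[[0,[0,0,0],[0,0,0]],[0.3,[0,0,0],[0,0,0]],[0.6,[0,0,0],[0,0,0]],[1,[0,0,0],[0,0,0]],[1,[0,0,0],[0,0,0]],[1,[0,0,0],[0,0,0]],[1,[0,0,0],[0,0,0]]]' 30
python3 - <<'E'
from h import *
s=sense();print(s['finger_gap']*85,s['qd'],s['force'],s['ft_torque'])
E
```

```text
t: 5.1
tcp_pos: [0.5176, 0.22, 0.0042]
tool_rot: [0.996, 0.089, -0.0, -0.0]
force: [-0.6, 0.1, -0.0]
finger_gap: 0.0
0.01982641871668543 [-0.0011  0.0023  0.0013 -0.0017  0.0004  0.0013] [-0.6295  0.0571 -0.0351] [-0.043   0.0443  0.0069]
```

The gap reads 0, so the fingers closed on nothing. Looking.

```bash
python3 - <<'E'
from h import *
for n in("scene","side","wrist"):
    p,d=snapshot(n);np.save(f"pics/{n}4.npy",d)
    if n=="wrist": cv2.imwrite("pics/w4.png",p);continue
    i=camera_info(n);u,v=proj([.517,.22,.05],i).astype(int);print(u,v)
    c=p[max(0,v-70):v+70,max(0,u-90):u+90];cv2.imwrite(f"pics/{n}4.png",cv2.resize(c,None,fx=4,fy=4,interpolation=cv2.INTER_CUBIC))
print(sense()['finger_gap'])
E
```

```text
363 185
277 229
0.0016294204960528127
```

View pics/w4.png

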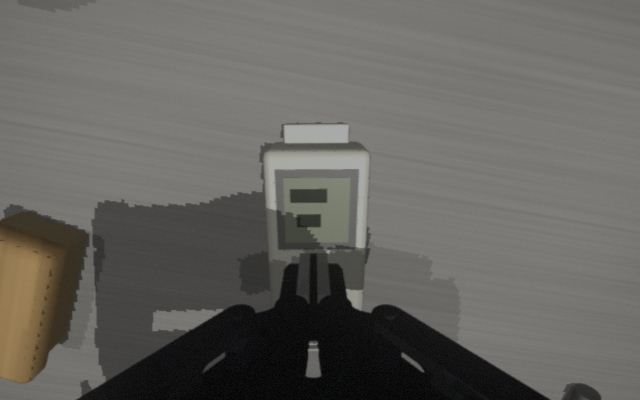

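View pics/side4.png

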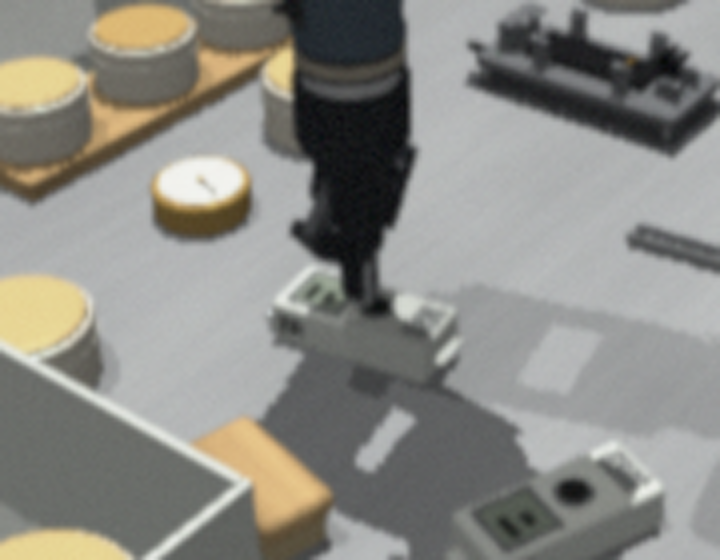

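View pics/scene4.png

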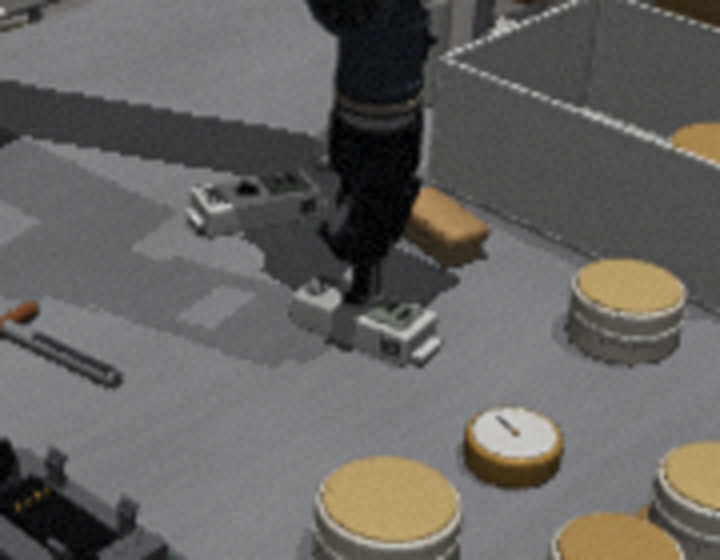

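The fingers shut above the face: fingertips at wrist (313,262) lie over the logger, whose key is just hidden. I need the fingertips' real height against the reported TCP.

```bash
python3 - <<'E'
from h import *
s=sense();print(s['tcp_pos'],s['q'])
i=camera_info("wrist");d=np.load("pics/wrist4.npy");W=cloud(d,i)
T=R.from_quat(s['tool_rot']).as_matrix()
for v in (235,250,256,262,270,280,300,330): print(v,d[v,313],(W[v,313]-s['tcp_pos'])@T*1000,d[v,300],(W[v,300]-s['tcp_pos'])@T*1000,W[v,300])
for n in("scene","side"):
    Q=cloud(np.load(f"pics/{n}4.npy"),camera_info(n)); P=(Q-s['tcp_pos'])@T
    m=(abs(P[...,0])<.02)&(abs(P[...,1])<.06)&(P[...,2]<0.02)&(P[...,2]>-.1)
    p=P[m]; h=[(k,int(((p[:,2]*1000>=k)&(p[:,2]*1000<k+4)).sum())) for k in range(-100,20,4)];print(n,h)
z=np.load("pics/w3.npz");print(z["origin"])
print(i["origin"]-s['tcp_pos'])
E
```

```text
[0.5176 0.22   0.0041] [0.2032 0.7331 1.7276 0.     0.681  1.5967]
235 0.16293123 [ 15.5624  -0.4951 -27.6371] 0.161679 [ 16.0858  -7.0536 -28.7821] [0.5322 0.2298 0.0328]
250 0.16570695 [  7.0685  -0.4936 -27.6301] 0.16546595 [  7.1792  -7.2056 -27.8478] [0.5234 0.2283 0.0319]
256 0.15289594 [ 10.2912  -0.4942 -40.0701] 0.15295845 [ 10.2605  -6.6989 -40.0154] [0.5265 0.2284 0.0441]
262 0.1469108 [ 10.5668  -0.4943 -46.306 ] 0.14583498 [ 11.1021  -6.4101 -47.2603] [0.5274 0.2283 0.0513]
270 0.1399962 [ 10.7079  -0.4944 -53.5716] 0.13912177 [ 11.1635  -6.1378 -54.3402] [0.5275 0.228  0.0584]
280 0.1314651 [ 11.2813  -0.4945 -62.3979] 0.13339724 [ 10.2155  -5.9055 -60.7225] [0.5266 0.2276 0.0648]
300 0.1244871 [  7.7838  -0.4939 -70.9853] 0.11803986 [ 11.718   -5.2829 -76.4491] [0.5282 0.2273 0.0805]
330 0.12895028 [ -6.3516  -0.4914 -71.1387] 0.103117645 [ 11.6994  -4.6776 -92.24  ] [0.5283 0.2267 0.0963]
scene [(-100, 15), (-96, 12), (-92, 12), (-88, 19), (-84, 12), (-80, 7), (-76, 3), (-72, 5), (-68, 7), (-64, 7), (-60, 8), (-56, 5), (-52, 9), (-48, 10), (-44, 6), (-40, 3), (-36, 5), (-32, 30), (-28, 42), (-24, 15), (-20, 10), (-16, 10), (-12, 9), (-8, 10), (-4, 6), (0, 25), (4, 47), (8, 1), (12, 0), (16, 0)]
side [(-100, 23), (-96, 17), (-92, 14), (-88, 29), (-84, 23), (-80, 15), (-76, 3), (-72, 6), (-68, 6), (-64, 15), (-60, 14), (-56, 9), (-52, 13), (-48, 11), (-44, 12), (-40, 5), (-36, 5), (-32, 26), (-28, 90), (-24, 21), (-20, 17), (-16, 17), (-12, 10), (-8, 15), (-4, 15), (0, 31), (4, 111), (8, 5), (12, 0), (16, 0)]
[0.5816 0.2292 0.3736]
[0.0824 0.0153 0.1765]
```

```bash
python3 - <<'E'
from h import *
s=sense();i=camera_info("wrist");d=np.load("pics/wrist4.npy");W=cloud(d,i)
T=R.from_quat(s['tool_rot']).as_matrix()
for v in range(249,262): print(v,[(np.round((W[v,u]-s['tcp_pos'])@T*1000,1)).tolist() for u in (292,303,313,325,335)])
print("open")
for f,tp,q in(("w3",[0.4993,0.2137,0.1972],[0.996,0.0889,0.0001,0.0006]),("w2",[0.5622,-0.1598,0.1965],[0.9999,0.016,-0.0007,0.])):
    z=np.load(f"pics/{f}.npz");i={k:z[k] for k in("K","origin","orientation")};W=cloud(z["d"],i);T=R.from_quat(q).as_matrix()
    P=(W-tp)@T*1000
    for v in range(262,300,6): print(f,v,[np.round(P[v,u],1).tolist() for u in(205,212,217,410,416,422)])
E
```

```text
249 [[7.9, -11.3, -28.2], [7.5, -5.7, -27.4], [7.6, -0.5, -27.5], [8.1, 5.7, -28.4], [8.0, 10.8, -28.4]]
250 [[6.9, -11.4, -27.4], [7.0, -5.7, -27.5], [7.1, -0.5, -27.6], [7.0, 5.7, -27.6], [6.7, 10.9, -27.0]]
251 [[6.2, -11.4, -27.0], [6.7, -5.7, -28.0], [6.7, -0.5, -28.1], [6.1, 5.7, -27.0], [6.5, 10.9, -27.6]]
252 [[6.0, -11.4, -27.8], [5.9, -5.7, -27.7], [5.7, -0.5, -27.3], [5.6, 5.7, -27.1], [5.8, 10.9, -27.4]]
253 [[5.3, -11.4, -27.6], [10.6, -5.3, -37.7], [11.1, -0.5, -38.5], [10.6, 5.3, -37.7], [5.5, 10.9, -27.9]]
254 [[5.3, -11.3, -28.7], [10.6, -5.3, -38.6], [10.5, -0.5, -38.4], [10.1, 5.3, -37.6], [4.4, 11.0, -27.0]]
255 [[4.2, -11.4, -27.7], [11.0, -5.2, -40.5], [10.6, -0.5, -39.7], [10.5, 5.2, -39.5], [4.2, 10.9, -27.7]]
256 [[3.7, -11.4, -27.9], [9.6, -5.3, -38.7], [10.3, -0.5, -40.1], [11.0, 5.2, -41.4], [3.2, 11.0, -27.0]]
257 [[2.4, -11.5, -26.5], [10.7, -5.2, -41.9], [10.7, -0.5, -41.8], [11.2, 5.1, -42.7], [3.1, 11.0, -27.8]]
258 [[1.6, -11.6, -26.2], [10.8, -5.2, -42.9], [10.4, -0.5, -42.2], [10.8, 5.1, -43.0], [2.0, 11.0, -26.8]]
259 [[1.6, -11.5, -27.2], [11.1, 
[... 1509 characters left out ...]
.1, -52.0], [11.2, 47.4, -52.8]]
w2 274 [[11.0, -46.3, -57.5], [10.6, -43.6, -56.8], [7.2, -43.4, -51.2], [9.1, 41.9, -54.4], [10.1, 43.9, -56.0], [11.3, 45.7, -58.0]]
w2 280 [[10.6, -45.1, -61.6], [8.6, -43.4, -58.3], [4.8, -43.2, -52.4], [6.2, 42.1, -54.5], [10.3, 42.4, -61.0], [10.4, 44.8, -61.2]]
w2 286 [[10.5, -43.8, -65.6], [6.4, -43.2, -59.5], [2.4, -43.2, -53.4], [3.6, 42.2, -55.1], [8.0, 42.3, -61.8], [11.2, 42.9, -66.7]]
w2 292 [[9.5, -43.0, -68.3], [3.3, -43.6, -59.4], [-0.8, -43.5, -53.3], [1.4, 42.0, -56.5], [6.3, 42.0, -63.7], [10.1, 42.2, -69.2]]
w2 298 [[7.0, -43.2, -68.7], [0.8, -43.6, -60.1], [-2.4, -43.1, -55.5], [-1.7, 42.4, -56.4], [3.8, 42.0, -64.3], [8.4, 42.0, -70.6]]
```

The depth image and the failed grasp agree. The real fingertips sit 37.5 mm (shut) to 51 mm (open) behind the reported TCP, not at it. I'll use these measured offsets from here on: open, lower about 30 mm, and check before going further.

```bash
python3 -m inch '[[-1,[0,0,0],[0,0,0]],[-1,[0,0,0],[0,0,0]],[-1,[0,0,0],[0,0,0]],[-1,[0,0,0],[0,0,0]],[-1,[0,0,0],[0,0,0]]]' 30
python3 -m inch '[[-1,[0,0,0.15],[0,0,0]],[-1,[0,0,0.25],[0,0,0]],[-1,[0,0,0.3],[0,0,0]],[-1,[0,0,0.3],[0,0,0]]]'
python3 - <<'E'
from h import *
s=sense();i=camera_info("wrist");p,d=snapshot("wrist");W=cloud(d,i);cv2.imwrite("pics/w5.png",p)
T=R.from_quat(s['tool_rot']).as_matrix();P=(W-s['tcp_pos'])@T*1000
for u in(200,205,210,415,420):
    c=[(v,np.round(P[v,u],1).tolist(),round(W[v,u,2]*1e3,1)) for v in range(255,282,3)];print(u,c)
print(s['force'],s['tcp_pos'])
E
```

```text
t: 5.75
tcp_pos: [0.5177, 0.22, 0.0041]
tool_rot: [0.996, 0.089, -0.0, 0.0]
force: [0.7, -0.1, 0.5]
finger_gap: 0.847
t: 6.15
tcp_pos: [0.5166, 0.2197, -0.0274]
tool_rot: [0.996, 0.088, -0.001, 0.0]
force: [0.2, -0.7, 0.7]
finger_gap: 0.996
200 [(255, [3.4, -59.8, -26.4], np.float64(-1.0)), (258, [1.8, -59.9, -26.6], np.float64(-0.8)), (261, [0.5, -59.7, -27.5], np.float64(0.1)), (264, [-1.7, -60.2, -26.7], np.float64(-0.7)), (267, [-3.5, -60.4, -26.8], np.float64(-0.6)), (270, [10.4, -50.0, -53.2], np.float64(25.8)), (273, [10.4, -49.2, -55.6], np.float64(28.2)), (276, [11.0, -48.0, -58.9], np.float64(31.5)), (279, [10.7, -47.5, -60.7], np.float64(33.3))]
205 [(255, [3.7, -57.0, -26.9], np.float64(-0.6)), (258, [2.5, -56.8, -27.9], np.float64(0.5)), (261, [-0.1, -57.5, -26.3], np.float64(-1.1)), (264, [-1.4, -57.4, -27.2], np.float64(-0.2)), (267, [9.9, -49.0, -49.8], np.float64(22.3)), (270, [11.2, -47.3, -54.5], np.float64(27.1)), (273, [10.5, -47.0, -55.8], np.float64(28.3)), (276, [10.5, -46.2, -58.1], np.float64(30.7)), (279, [10.3, -45.6, -60.1], np.float64(32.7))]
210 [(255, 
[... 593 characters left out ...]
5)), (267, [10.4, 45.0, -50.5], np.float64(23.1)), (270, [10.6, 44.1, -53.4], np.float64(26.0)), (273, [11.1, 43.1, -56.7], np.float64(29.3)), (276, [10.2, 42.9, -57.6], np.float64(30.1)), (279, [10.3, 42.1, -60.1], np.float64(32.7))]
420 [(255, [3.9, 55.3, -27.2], np.float64(-0.2)), (258, [2.4, 55.3, -27.7], np.float64(0.3)), (261, [0.5, 55.6, -27.4], np.float64(0.0)), (264, [-1.5, 56.0, -26.9], np.float64(-0.5)), (267, [10.7, 47.0, -51.0], np.float64(23.6)), (270, [10.8, 46.1, -53.8], np.float64(26.4)), (273, [10.4, 45.6, -55.6], np.float64(28.1)), (276, [11.0, 44.5, -58.9], np.float64(31.5)), (279, [10.6, 44.0, -60.7], np.float64(33.2))]
[ 0.1558 -0.7189  0.668 ] [ 0.5166  0.2197 -0.0274]
```

View pics/w5.png

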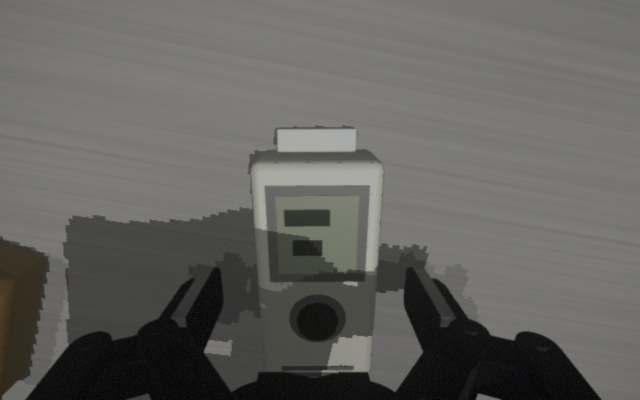

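```bash
python3 -m inch '[[-1,[0,0,0.06],[0,0,0]],[-1,[0,0,0.1],[0,0,0]],[-1,[0,0,0.1],[0,0,0]],[0,[0,0,0.1],[0,0,0]],[0,[0,0,0.1],[0,0,0]],[1,[0,0,0.1],[0,0,0]],[1,[0,0,0.1],[0,0,0]],[1,[0,0,0.1],[0,0,0]],[1,[0,0,0.1],[0,0,0]]]' 30
python3 - <<'E'
from h import *
s=sense();print(s['finger_gap']*85)
i=camera_info("wrist");p,d=snapshot("wrist");W=cloud(d,i);cv2.imwrite("pics/w6.png",p)
T=R.from_quat(s['tool_rot']).as_matrix();P=(W-s['tcp_pos'])@T*1000
for u in(230,235,240,245,250,380,385,390,395):
    c=[(v,np.round(P[v,u],1).tolist(),round(W[v,u,2]*1e3,1)) for v in range(252,275,3)];print(u,c)
E
```

```text
t: 7.1
tcp_pos: [0.518, 0.22, -0.0355]
tool_rot: [0.996, 0.089, 0.0, -0.0]
force: [0.6, -0.9, 3.8]
finger_gap: 0.604
51.3558865761087
230 [(252, [9.3, -41.6, -34.1], np.float64(-1.5)), (255, [8.4, -41.3, -35.6], np.float64(0.1)), (258, [6.6, -41.6, -35.3], np.float64(-0.3)), (261, [4.9, -41.7, -35.2], np.float64(-0.3)), (264, [3.3, -41.8, -35.5], np.float64(-0.1)), (267, [1.1, -42.2, -34.5], np.float64(-1.0)), (270, [7.0, -38.6, -47.3], np.float64(11.8)), (273, [6.6, -38.1, -49.3], np.float64(13.7))]
235 [(252, [9.7, -39.0, -34.8], np.float64(-0.7)), (255, [8.1, -39.0, -35.1], np.float64(-0.4)), (258, [6.6, -39.1, -35.3], np.float64(-0.2)), (261, [4.5, -39.4, -34.5], np.float64(-1.0)), (264, [3.3, -39.3, -35.4], np.float64(-0.1)), (267, [6.3, -37.2, -43.4], np.float64(7.9)), (270, [6.8, -36.4, -47.0], np.float64(11.5)), (273, [6.5, -35.9, -49.2], np.float64(13.7))]
240 [(252, [9.5, -36.6, -34.5], np.float64(-1.0)), (255, [8.4, -36.4, -35.6], np.float64(0.1)), (258, [6.1, -36.8, -34.4], np.float64(-1.1)), (261, [4.8, -36.8, -35.1], np.float64(-0.5)), (264, [2.9, -37.0, -34.7], np.floa
[... 1674 characters left out ...]
7], np.float64(-0.8)), (255, [8.5, 37.4, -35.6], np.float64(0.1)), (258, [6.5, 37.7, -35.1], np.float64(-0.4)), (261, [5.1, 37.7, -35.5], np.float64(-0.0)), (264, [3.0, 38.0, -34.8], np.float64(-0.7)), (267, [7.1, 35.4, -44.7], np.float64(9.2)), (270, [6.6, 35.1, -46.6], np.float64(11.1)), (273, [6.6, 34.4, -49.3], np.float64(13.8))]
395 [(252, [10.6, 39.5, -36.5], np.float64(1.0)), (255, [8.3, 40.0, -35.3], np.float64(-0.3)), (258, [6.3, 40.2, -34.8], np.float64(-0.7)), (261, [4.3, 40.5, -34.2], np.float64(-1.3)), (264, [2.7, 40.6, -34.4], np.float64(-1.1)), (267, [1.1, 40.8, -34.5], np.float64(-1.0)), (270, [6.7, 37.3, -46.8], np.float64(11.3)), (273, [6.5, 36.8, -49.0], np.float64(13.5))]
```

View pics/w6.png

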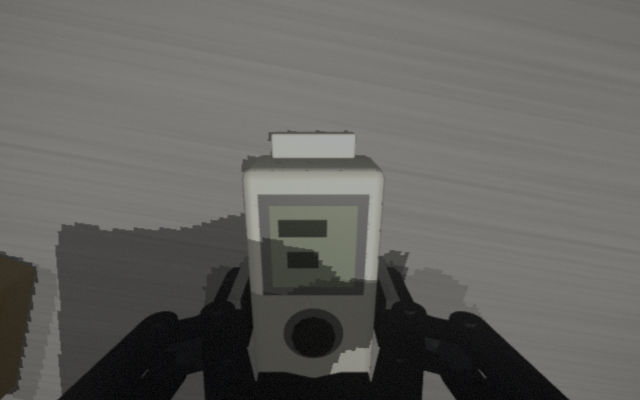

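Gripped: gap 51.4 mm, tips about 6 mm above the bench, 30 N. Now lift.

```bash
python3 -m inch '[[1,[0,0,-0.15],[0,0,0]],[1,[0,0,-0.4],[0,0,0]],[1,[0,0,-0.7],[0,0,0]],[1,[0,0,-1],[0,0,0]],[1,[0,0,-1],[0,0,0]],[1,[0,0,-1],[0,0,0]]]'
python3 - <<'E'
from h import *
s=sense();print(s['finger_gap']*85,s['tcp_pos'],s['force'])
T=R.from_quat(s['tool_rot']).as_matrix()
i=camera_info("wrist");p,d=snapshot("wrist");W=cloud(d,i);cv2.imwrite("pics/w7.png",p)
P=(W-s['tcp_pos'])@T*1000
m=(P[...,2]<-58)&(P[...,2]>-75)&(abs(P[...,1])<22)&(P[...,0]>18)&(P[...,0]<64)
q=P[m];A=np.c_[q[:,:2],np.ones(len(q))];c=np.linalg.lstsq(A,q[:,2],rcond=None)[0];print(len(q),c,"pitch",np.degrees(np.arctan(c[0])), np.degrees(np.arctan(c[1])))
m=(P[...,2]<-62)&(P[...,2]>-75)&(P[...,0]>18)&(P[...,0]<75);q=P[m];print("face xmax",np.percentile(q[:,0],[97,99,99.8]),"y",np.percentile(q[:,1],[1,99]))
m=(P[...,2]<-40)&(P[...,2]>-55)&(P[...,0]>55)&(P[...,0]<85)&(abs(P[...,1])<22);q=P[m];print("tongue x",np.percentile(q[:,0],[1,50,99]),np.median(q[:,2]),"y",np.percentile(q[:,1],[1,99]))
E
```

```text
t: 7.75
tcp_pos: [0.5176, 0.2201, 0.0649]
tool_rot: [0.996, 0.089, 0.001, -0.0]
force: [-0.6, -0.5, -2.2]
finger_gap: 0.604
51.33840630442956 [0.5176 0.2201 0.0649] [-0.6017 -0.4526 -2.2488]
12935 [  0.0599   0.003  -69.554 ] pitch 3.427701849008137 0.1696377053962078
face xmax [58.0119 58.5638 58.8241] y [-25.473   24.1291]
tongue x [58.4993 62.8759 68.7606] -47.117550447273544 y [-20.2516  20.2737]
```

View pics/w7.png

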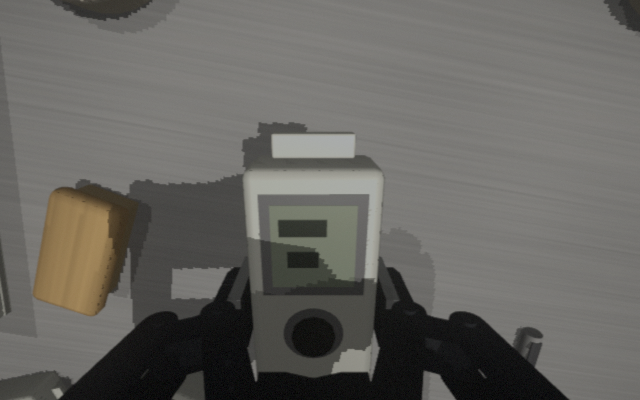

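```bash
python3 - <<'E'
from h import *
s=sense()
T=R.from_quat(s['tool_rot']).as_matrix()
i=camera_info("wrist");p,d=snapshot("wrist");W=cloud(d,i)
P=(W-s['tcp_pos'])@T*1000
for x in range(-10,80,4):
    m=(P[...,2]<-35)&(P[...,2]>-80)&(abs(P[...,1])<15)&(P[...,0]>x)&(P[...,0]<=x+4);q=P[m]
    if len(q): print(x+2,len(q),np.percentile(q[:,2],[5,50,95]))
E
```

```text
-8 613 [-72.2547 -70.7907 -66.7403]
-4 826 [-72.0017 -68.2627 -66.66  ]
0 653 [-68.4937 -67.3071 -66.3962]
4 616 [-68.0057 -67.1369 -66.3746]
8 597 [-68.2961 -67.4252 -66.5415]
12 656 [-68.5022 -67.6339 -66.8086]
16 663 [-68.5472 -67.714  -66.8429]
20 707 [-68.5634 -67.7417 -66.9629]
24 737 [-68.6279 -67.7468 -66.8091]
28 756 [-68.5872 -67.7426 -66.7877]
32 775 [-68.6618 -67.7053 -66.7877]
36 803 [-68.7197 -67.82   -66.8843]
40 828 [-68.7374 -67.7801 -66.8928]
44 868 [-68.6653 -67.7136 -66.7144]
48 919 [-68.4967 -67.5585 -66.5206]
52 914 [-68.084  -67.127  -66.1488]
56 1074 [-67.823  -66.5192 -64.7537]
60 1506 [-64.4774 -51.5114 -46.2574]
64 734 [-48.1048 -47.1206 -46.2302]
68 654 [-48.0777 -46.9487 -43.0637]
```

The logger hangs level: face -67.6 in the tool all along x, so underside is at -35.6; the nose wall is at 59.5. Carrying it over to the dock.

```bash
cat >> h.py <<'E'
Dk=np.array([.579,-.1642]); DY=np.radians(2.1)
def plan(x,h,pitch,y=0,deck=.039,L=(-.0006,0,-.0356),yawoff=0):
    """logger pose in dock frame: origin x(mm), lowest-nose-corner(60,0) height above deck h(mm), nose-down pitch deg"""
    s=sense(); T0=R.from_quat(s['tool_rot']); th=np.radians(pitch)
    Rl=R.from_euler('ZY',[DY+np.radians(yawoff),th])   # +Y rot => nose down
    oz=deck+h/1000+.060*np.sin(th)
    c,sn=np.cos(DY),np.sin(DY)
    o=np.array([Dk[0]+c*x/1000-sn*y/1000,Dk[1]+sn*x/1000+c*y/1000,oz])
    Tt=Rl*R.from_euler('x',np.pi)
    p=o-Tt.apply(L)
    d=T0.inv().apply(p-s['tcp_pos']); r=(T0.inv()*Tt).as_rotvec()
    print(f"x{x} h{h} p{pitch}: shift",np.round(d*10,4),"turn",np.round(r/(2*np.pi),4),"F",np.round(s['force'],1),"t",s['t'])
    return p,Tt
def where(deck=.039,L=(-.0006,0,-.0356)):
    s=sense();Tt=R.from_quat(s['tool_rot']);o=s['tcp_pos']+Tt.apply(L);Rl=Tt*R.from_euler('x',-np.pi)
    e=Rl.as_euler('ZYX',degrees=True);dd=o[:2]-Dk;c,sn=np.cos(DY),np.sin(DY)
    th=np.radians(e[1])
    print("logger dock x,y mm",np.round([(c*dd[0]+sn*dd[1])*1e3,(-sn*dd[0]+c*dd[1])*1e3],1),"cornerh",round((o[2]-deck-.06*np.sin(th))*1e3,1),"yaw/pitch/roll",np.round(e-[2.1,0,0],2),"F",np.round(s['force'],1),"tq",np.round(s['ft_torque'],2),"gap",round(s['finger_gap']*85,1),"t",s['t'])
E
python3 -m inch '[[1,[-0.03,0.3,-0.02],[0,0,0]],[1,[-0.05,0.7,-0.03],[0,0,0]],[1,[-0.05,0.96,-0.03],[0,0,0]],[1,[-0.05,0.96,-0.03],[0,0,0]]]'
python3 -m inch '[[1,[-0.03,0.3,-0.02],[0,0,0]],[1,[-0.05,0.7,-0.03],[0,0,0]],[1,[-0.05,0.96,-0.03],[0,0,0]],[1,[-0.05,0.96,-0.03],[0,0,0]]]'
python3 -m inch '[[1,[-0.03,0.3,-0.02],[0,0,0]],[1,[-0.05,0.7,-0.03],[0,0,0]],[1,[-0.05,0.96,-0.03],[0,0,0]],[1,[-0.05,0.96,-0.03],[0,0,0]]]'
python3 - <<'E'
from h import *
where(); plan(-16,50,0)
E
```

```text
t: 8.25
tcp_pos: [0.5295, 0.1216, 0.0656]
tool_rot: [0.996, 0.087, -0.001, 0.0]
force: [-0.5, 0.6, -1.1]
finger_gap: 0.606
t: 8.65
tcp_pos: [0.5422, 0.0268, 0.0691]
tool_rot: [0.996, 0.087, -0.0, 0.0]
force: [0.1, 0.3, -2.3]
finger_gap: 0.604
t: 9.05
tcp_pos: [0.5546, -0.0682, 0.0723]
tool_rot: [0.996, 0.087, 0.0, 0.0]
force: [0.2, 0.2, -1.4]
finger_gap: 0.606
logger dock x,y mm [-21.4  96.8] cornerh 68.9 yaw/pitch/roll [ 7.89 -0.03 -0.03] F [ 0.2  0.2 -1.4] tq [0.01 0.01 0.04] gap 51.5 t 9.05
x-16 h50 p0: shift [-0.0792  0.9668  0.1896] turn [ 0.0001 -0.0001  0.0219] F [ 0.2  0.2 -1.4] t 9.05
```

```bash
python3 -m inch '[[1,[-0.03,0.3,0],[0,0,0.005]],[1,[-0.06,0.7,0],[0,0,0.015]],[1,[-0.08,0.967,0],[0,0,0.022]],[1,[-0.08,0.967,0],[0,0,0.022]],[1,[-0.08,0.967,0],[0,0,0.022]],[1,[-0.08,0.967,0],[0,0,0.022]]]'
python3 - <<'E'
from h import *
where(); plan(-16,40,17)
p,d=snapshot("wrist");cv2.imwrite("pics/w8.png",p)
E
```

```text
t: 9.65
tcp_pos: [0.5618, -0.1603, 0.0724]
tool_rot: [1.0, 0.02, -0.001, -0.001]
force: [-0.1, 0.7, -0.5]
finger_gap: 0.604
logger dock x,y mm [-17.5   4.5] cornerh 68.8 yaw/pitch/roll [0.24 0.14 0.12] F [-0.1  0.7 -0.5] tq [-0.03  0.03  0.02] gap 51.3 t 9.65
x-16 h40 p17: shift [-0.0879  0.0452  0.1005] turn [-0.0002 -0.0468  0.0007] F [-0.1  0.7 -0.5] t 9.65
```

View pics/w8.png

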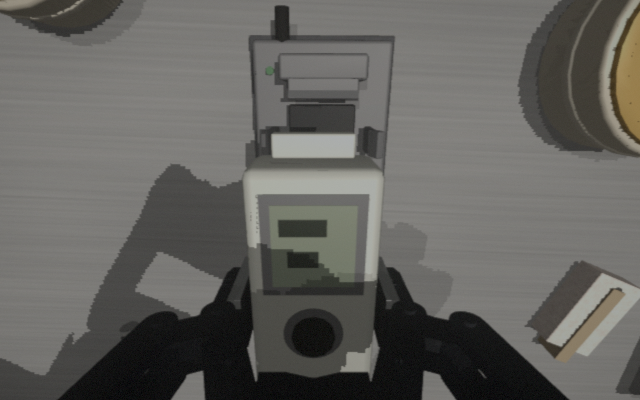

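The logger sits over the dock in line with the bay, hook at (320,75). Now pitching nose down.

```bash
python3 -m inch '[[1,[-0.03,0.02,0.03],[0,-0.015,0]],[1,[-0.06,0.04,0.07],[0,-0.032,0.0007]],[1,[-0.088,0.045,0.1],[0,-0.0468,0.0007]],[1,[-0.088,0.045,0.1],[0,-0.0468,0.0007]],[1,[-0.088,0.045,0.1],[0,-0.0468,0.0007]]]'
python3 - <<'E'
from h import *
where(); plan(-15,10,17)
E
```

```text
t: 10.2
tcp_pos: [0.5539, -0.1661, 0.0625]
tool_rot: [0.989, 0.018, -0.146, 0.002]
force: [0.4, 0.3, -1.8]
finger_gap: 0.605
logger dock x,y mm [-15.4  -1. ] cornerh 40.4 yaw/pitch/roll [ 0.   16.85  0.03] F [ 0.4  0.3 -1.8] tq [-0.01 -0.17  0.  ] gap 51.4 t 10.2
x-15 h10 p17: shift [ 0.0907 -0.0095  0.288 ] turn [-0.0001 -0.0004  0.    ] F [ 0.4  0.3 -1.8] t 10.2
```

```bash
python3 -m inch '[[1,[0.03,-0.01,0.1],[0,0,0]],[1,[0.06,-0.01,0.2],[0,0,0]],[1,[0.09,-0.01,0.288],[0,0,0]],[1,[0.09,-0.01,0.288],[0,0,0]],[1,[0.09,-0.01,0.288],[0,0,0]]]'
python3 - <<'E'
from h import *
where(); plan(-15,2,17)
for n in("scene","side"):
    p,d=snapshot(n);i=camera_info(n);u,v=proj([.579,-.164,.05],i).astype(int)
    cv2.imwrite(f"pics/{n}9.png",cv2.resize(p[v-55:v+45,u-70:u+70],None,fx=5,fy=5,interpolation=cv2.INTER_CUBIC))
E
```

```text
t: 10.7
tcp_pos: [0.554, -0.1666, 0.0325]
tool_rot: [0.989, 0.017, -0.147, 0.003]
force: [0.0, -0.5, -1.4]
finger_gap: 0.606
logger dock x,y mm [-15.3  -1.5] cornerh 10.3 yaw/pitch/roll [-0.13 16.9  -0.01] F [ 0.  -0.5 -1.4] tq [-0.   -0.22 -0.  ] gap 51.5 t 10.7
x-15 h2 p17: shift [ 0.0261 -0.015   0.0777] turn [-0.0001 -0.0003 -0.0004] F [ 0.  -0.5 -1.4] t 10.7
```

View pics/scene9.png

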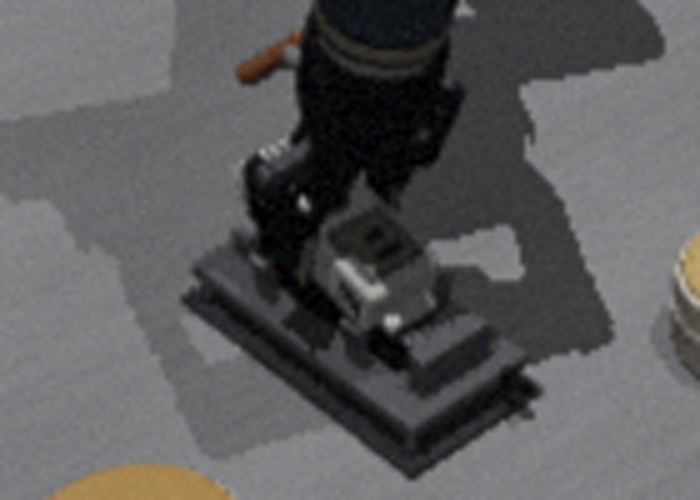

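View pics/side9.png

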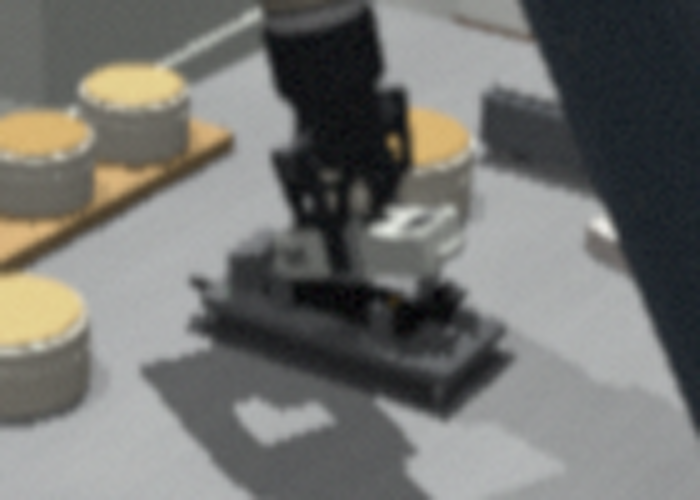

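Clear of catch and guides. Correcting y and going down to 3 mm above the deck, then touching slowly.

```bash
python3 -m inch '[[1,[0.01,-0.015,0.03],[0,0,-0.0002]],[1,[0.02,-0.015,0.06],[0,0,-0.0004]],[1,[0.023,-0.015,0.068],[0,0,-0.0004]],[1,[0.023,-0.015,0.068],[0,0,-0.0004]],[1,[0.023,-0.015,0.068],[0,0,-0.0004]]]'
python3 - <<'E'
from h import *
where(); plan(-15,-1,17)
i=camera_info("wrist");p,d=snapshot("wrist");cv2.imwrite("pics/w10.png",p);np.savez("pics/w10.npz",d=d,**i)
E
```

```text
t: 11.3
tcp_pos: [0.5547, -0.1651, 0.0257]
tool_rot: [0.989, 0.018, -0.146, 0.003]
force: [-0.4, 0.3, -1.9]
finger_gap: 0.6
logger dock x,y mm [-14.6  -0. ] cornerh 3.6 yaw/pitch/roll [ 0.03 16.85  0.  ] F [-0.4  0.3 -1.9] tq [ 0.   -0.25  0.02] gap 51.0 t 11.3
x-15 h-1 p17: shift [ 0.008  -0.0003  0.0436] turn [ 0.     -0.0004  0.0001] F [-0.4  0.3 -1.9] t 11.3
```

View pics/w10.png

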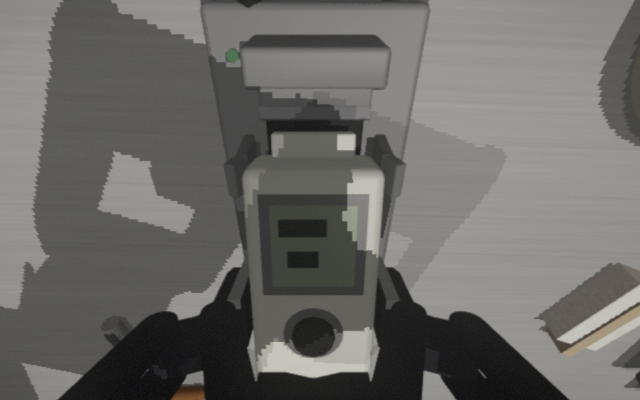

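Centred: the black deck shows evenly on both sides of the tongue, at (268,140) and (360,140). Touching down in small steps.

```bash
python3 -m inch '[[1,[0.003,0,0.012],[0,0,0]],[1,[0.004,0,0.022],[0,0,0]],[1,[0.004,0,0.022],[0,0,0]]]' | grep -E 'tcp|force'
for k in 1; do python3 -m inch '[[1,[0.002,0,0.01],[0,0,0]],[1,[0.002,0,0.01],[0,0,0]]]' | grep -E 'tcp|force'; done
python3 -c "
from h import *
where()"
```

```text
tcp_pos: [0.5542, -0.1651, 0.0234]
force: [-0.7, -0.1, -1.3]
tcp_pos: [0.5542, -0.1651, 0.0224]
force: [-0.1, -0.2, -1.3]
logger dock x,y mm [-15.1   0. ] cornerh 0.2 yaw/pitch/roll [ 0.03 16.86  0.01] F [-0.1 -0.2 -1.3] tq [ 0.07 -0.21 -0.  ] gap 51.6 t 11.85
```

```bash
python3 -m inch '[[1,[0.001,0,0.005],[0,0,0]],[1,[0.001,0,0.005],[0,0,0]]]' | grep -E 'tcp|force'
python3 -m inch '[[1,[0.001,0,0.005],[0,0,0]],[1,[0.001,0,0.005],[0,0,0]]]' | grep -E 'tcp|force'
```

```text
tcp_pos: [0.5543, -0.1651, 0.0221]
force: [-0.1, -0.1, -0.7]
tcp_pos: [0.5543, -0.1652, 0.0219]
force: [-0.7, 0.4, 0.4]
```

```bash
python3 -c "
from h import *
where()"
```

```text
logger dock x,y mm [-15.  -0.] cornerh -0.2 yaw/pitch/roll [ 0.03 16.84 -0.  ] F [-0.7  0.4  0.4] tq [ 0.06 -0.19  0.01] gap 51.3 t 12.25
```

Contact at deck height 38.8 mm, as the depth said. Sliding forward with a light touch.

```bash
python3 - <<'E'
from h import *
plan(-10,-.2,16.5);plan(-6,-.2,15.5);plan(-4,-.2,15)
E
```

```text
x-10 h-0.2 p16.5: shift [ 0.0511 -0.0004 -0.0116] turn [0.     0.0009 0.0001] F [-0.7  0.4  0.4] t 12.25
x-6 h-0.2 p15.5: shift [ 0.0985 -0.0004 -0.0138] turn [0.     0.0037 0.0001] F [-0.7  0.4  0.4] t 12.25
x-4 h-0.2 p15: shift [ 0.1222 -0.0004 -0.0149] turn [0.     0.0051 0.0001] F [-0.7  0.4  0.4] t 12.25
```

```bash
python3 -m inch '[[1,[0.025,0,-0.006],[0,0.0004,0]],[1,[0.05,0,-0.012],[0,0.0009,0]],[1,[0.075,0,-0.013],[0,0.0023,0]],[1,[0.1,0,-0.014],[0,0.0037,0]],[1,[0.1,0,-0.014],[0,0.0037,0]]]' | grep -E 'tcp|force'
python3 - <<'E'
from h import *
where();plan(-3,-.3,14.5);plan(-3,-.3,12)
E
```

```text
tcp_pos: [0.5641, -0.1648, 0.0202]
force: [-2.7, 0.3, 3.4]
logger dock x,y mm [-6. -0.] cornerh -0.4 yaw/pitch/roll [ 0.03 15.51  0.01] F [-2.7  0.3  3.4] tq [ 0.07  0.27 -0.  ] gap 51.5 t 12.75
x-3 h-0.3 p14.5: shift [ 0.0377 -0.0001  0.001 ] turn [-0.      0.0028  0.0001] F [-2.7  0.3  3.4] t 12.75
x-3 h-0.3 p12: shift [ 0.06   -0.0001  0.0247] turn [-0.      0.0098  0.0001] F [-2.7  0.3  3.4] t 12.75
```

```bash
python3 -m inch '[[1,[0.019,0,-0.003],[0,0.0014,0]],[1,[0.038,0,-0.003],[0,0.0028,0]],[1,[0.038,0,-0.003],[0,0.0028,0]]]' | grep -E 'tcp|force'
python3 - <<'E'
from h import *
where();plan(-3,-.3,10);plan(-3,-.3,7)
i=camera_info("wrist");p,d=snapshot("wrist");cv2.imwrite("pics/w11.png",p[20:300,180:460])
E
```

```text
tcp_pos: [0.5684, -0.1646, 0.0191]
force: [-1.5, 0.2, 2.2]
logger dock x,y mm [-2.3 -0. ] cornerh -0.2 yaw/pitch/roll [ 0.02 14.43  0.  ] F [-1.5  0.2  2.2] tq [ 0.02  0.   -0.09] gap 51.4 t 13.05
x-3 h-0.3 p10: shift [ 0.0324 -0.0002  0.0445] turn [0.     0.0123 0.0001] F [-1.5  0.2  2.2] t 13.05
x-3 h-0.3 p7: shift [ 0.0586 -0.0002  0.0724] turn [0.     0.0206 0.0001] F [-1.5  0.2  2.2] t 13.05
```

View pics/w11.png

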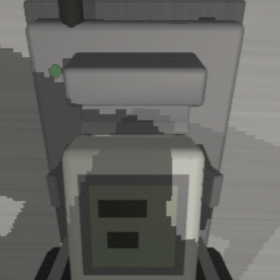

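The tongue has disappeared under the hook lip (crop (135,115)). Lowering the tail to 9°, then nudging forward.

```bash
python3 - <<'E'
from h import *
plan(-2.3,-.2,9)
E
```

```text
x-2.3 h-0.2 p9: shift [ 0.0478 -0.0002  0.0512] turn [0.     0.0151 0.0001] F [-1.2  0.5  3. ] t 13.1
```

```bash
python3 -m inch '[[1,[0.016,0,0.017],[0,0.005,0]],[1,[0.032,0,0.034],[0,0.01,0]],[1,[0.048,0,0.051],[0,0.0151,0]],[1,[0.048,0,0.051],[0,0.0151,0]]]' | grep -E 'tcp|force'
python3 - <<'E'
from h import *
where();plan(0,-.2,9);plan(.5,-.2,7)
E
```

```text
tcp_pos: [0.5722, -0.1647, 0.013]
force: [1.8, 0.2, -2.0]
logger dock x,y mm [-1.9 -0.3] cornerh -0.0 yaw/pitch/roll [-0.02  8.9  -0.02] F [ 1.8  0.2 -2. ] tq [ 0.03 -0.35  0.  ] gap 51.3 t 13.5
x0 h-0.2 p9: shift [ 0.0186 -0.0026 -0.0023] turn [ 0.0001 -0.0003 -0.0001] F [ 1.8  0.2 -2. ] t 13.5
x0.5 h-0.2 p7: shift [ 0.0392 -0.0026  0.017 ] turn [ 0.0001  0.0053 -0.0001] F [ 1.8  0.2 -2. ] t 13.5
```

```bash
python3 -m inch '[[1,[0.009,0,-0.001],[0,0,0]],[1,[0.018,-0.002,-0.002],[0,0,0]],[1,[0.018,-0.002,-0.002],[0,0,0]]]' | grep -E 'tcp|force'
python3 - <<'E'
from h import *
where();plan(.5,-.2,7)
E
```

```text
tcp_pos: [0.5732, -0.1643, 0.013]
force: [-2.1, -0.2, 2.9]
logger dock x,y mm [-0.8  0.1] cornerh -0.2 yaw/pitch/roll [ 0.04  9.11 -0.01] F [-2.1 -0.2  2.9] tq [-0.14  0.09 -0.04] gap 51.1 t 13.8
x0.5 h-0.2 p7: shift [0.0293 0.0011 0.0188] turn [0.     0.0059 0.0001] F [-2.1 -0.2  2.9] t 13.8
```

```bash
python3 -m inch '[[1,[0.01,0.001,0.009],[0,0.003,0]],[1,[0.02,0.001,0.016],[0,0.0059,0]],[1,[0.02,0.001,0.016],[0,0.0059,0]]]' | grep -E 'tcp|force'
python3 - <<'E'
from h import *
where();plan(1,-.2,7)
E
```

```text
tcp_pos: [0.5755, -0.1643, 0.011]
force: [2.5, -0.4, -1.2]
logger dock x,y mm [0.1 0. ] cornerh 0.3 yaw/pitch/roll [ 0.    6.8  -0.01] F [ 2.5 -0.4 -1.2] tq [ 0.06 -0.33  0.03] gap 51.3 t 14.1
x1 h-0.2 p7: shift [0.0081 0.0004 0.002 ] turn [ 0.     -0.0006  0.    ] F [ 2.5 -0.4 -1.2] t 14.1
```

```bash
python3 -m inch '[[1,[0.005,0,0.001],[0,0,0]],[1,[0.01,0,0.002],[0,0,0]],[1,[0.01,0,0.002],[0,0,0]]]' | grep -E 'tcp|force'
python3 - <<'E'
from h import *
where()
p,d=snapshot("wrist");cv2.imwrite("pics/w12.png",p)
p,d=snapshot("side");i=camera_info("side");u,v=proj([.579,-.164,.05],i).astype(int)
cv2.imwrite(f"pics/side12.png",cv2.resize(p[v-45:v+45,u-60:u+60],None,fx=5,fy=5,interpolation=cv2.INTER_CUBIC))
E
```

```text
tcp_pos: [0.5758, -0.1642, 0.0108]
force: [0.8, -0.6, 0.6]
logger dock x,y mm [0.5 0.1] cornerh -0.1 yaw/pitch/roll [0.03 6.96 0.  ] F [ 0.8 -0.6  0.6] tq [-0.05 -0.03 -0.02] gap 51.5 t 14.4
```

View pics/w12.png

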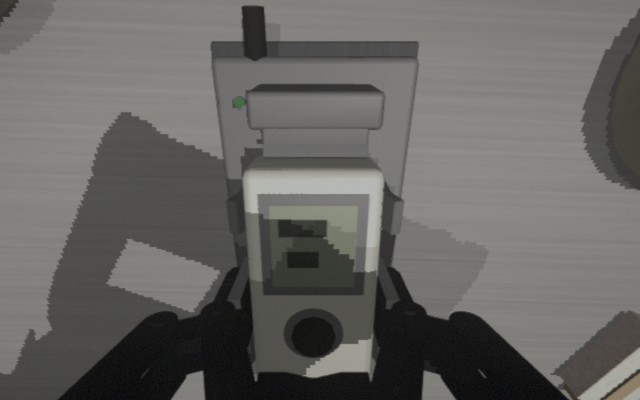

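View pics/side12.png

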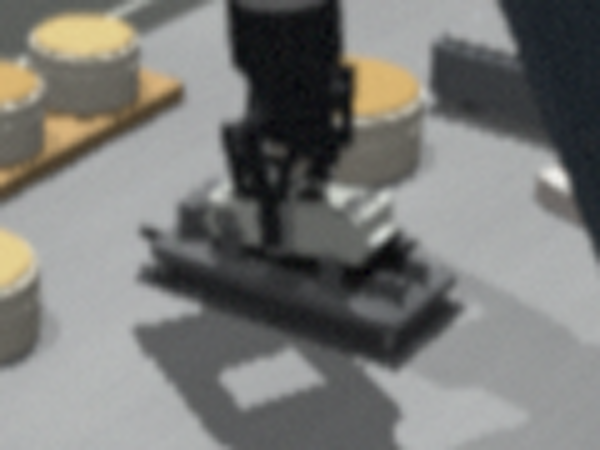

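The nose is in the hook, the logger is centred and the tail is on the slope. Letting go.

```bash
python3 -m inch '[[0,[0,0,0],[0,0,0]],[-0.3,[0,0,0],[0,0,0]],[-0.6,[0,0,0],[0,0,0]],[-0.6,[0,0,0],[0,0,0]],[-0.6,[0,0,0],[0,0,0]]]' | grep -E 'tcp|force|gap'
python3 -m inch '[[-0.6,[0,0,-0.2],[0,0,0]],[-0.6,[0,0,-0.5],[0,0,0]],[-0.6,[0,0,-0.8],[0,0,0]],[-0.6,[0,0,-0.8],[0,0,0]]]' | grep -E 'tcp|force|gap'
python3 - <<'E'
from h import *
i=camera_info("wrist");p,d=snapshot("wrist");cv2.imwrite("pics/w13.png",p);np.savez("pics/w13.npz",d=d,**i)
W=cloud(d,i);D=W-np.r_[Dk,0];c,s=np.cos(DY),np.sin(DY);D=np.stack([D[...,0]*c+D[...,1]*s,-D[...,0]*s+D[...,1]*c,D[...,2]],-1)*1e3
for x in range(-75,80,5):
    q=D[(abs(D[...,1])<10)&(abs(D[...,0]-x)<2.5)&(D[...,2]>20)&(D[...,2]<110)]
    if len(q): print(x,len(q),np.percentile(q[:,2],[5,50,95]).round(1))
st=sense();print(st['tcp_pos'],st['q'],st['force'])
E
```

```text
tcp_pos: [0.5757, -0.1641, 0.0107]
force: [-0.2, -0.6, 0.6]
finger_gap: 0.799
tcp_pos: [0.5891, -0.1653, 0.0944]
force: [0.7, -0.7, -0.2]
finger_gap: 0.804
-75 67 [64.6 65.7 66.5]
-70 78 [67.  68.  68.8]
-55 37 [82.7 83.7 84.5]
-50 157 [83.3 84.2 85.3]
-45 156 [82.7 83.8 84.8]
-40 169 [82.4 83.3 84.5]
-35 183 [81.4 82.6 83.6]
-30 190 [80.7 81.6 82.9]
-25 190 [80.  80.9 82. ]
-20 171 [79.6 80.5 81.3]
-15 137 [79.5 80.6 83.9]
-10 176 [79.9 83.3 84.6]
-5 211 [79.1 82.9 84. ]
0 270 [77.8 81.6 83.2]
5 241 [76.5 77.7 80.1]
10 209 [76.  76.8 77.8]
15 215 [75.5 76.6 77.5]
20 220 [74.9 76.1 77.1]
25 235 [74.5 75.5 76.6]
30 246 [73.9 75.  76.1]
35 247 [73.1 74.3 75.4]
40 246 [72.6 73.8 75. ]
45 259 [72.1 73.1 74.4]
50 267 [71.4 72.5 73.5]
55 273 [70.2 71.4 72.6]
60 435 [50.2 69.6 71.5]
65 262 [56.8 58.2 67.3]
70 253 [56.1 57.  58. ]
75 255 [56.1 57.3 58.6]
[ 0.5873 -0.1646  0.0924] [-0.4265  0.6826  1.4657 -0.0608  1.0974  1.1376] [ 0.7758 -0.2781 -0.6401]
```

View pics/w13.png

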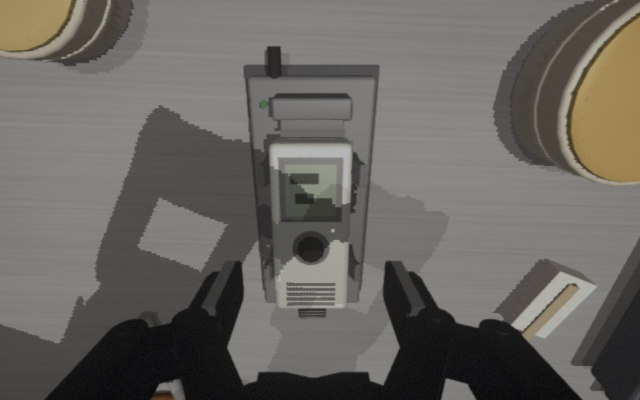

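Tail is resting on the slope at 6.8° (face 83.3 mm at x=-40, 73.8 at +40), with the nose under the lip. Now shut the fingers, level the tool and go above the thumb pad (ribs at wrist (311,293)).

```bash
python3 -m inch '[[1,[0,0,-0.1],[0,0,0]],[1,[0,0,-0.2],[0,0,0]],[1,[0,0,-0.2],[0,0,0]],[1,[0,0,-0.2],[0,0,0]],[1,[0,0,-0.2],[0,0,0]],[1,[0,0,-0.2],[0,0,0]]]' | grep -E 'tcp|force|gap'
python3 - <<'E'
from h import *
plan(-45,62,0,L=(0,0,-.0375))
E
```

```text
tcp_pos: [0.5874, -0.1636, 0.1095]
force: [-0.1, -0.1, 0.2]
finger_gap: -0.0
x-45 h62 p0: shift [-0.4744  0.0028  0.5215] turn [-0.0001  0.0195  0.0001] F [-0.1 -0.1  0.2] t 16.05
```

```bash
python3 -m inch '[[1,[-0.15,0,0],[0,0.006,0]],[1,[-0.3,0.003,0.15],[0,0.013,0]],[1,[-0.474,0.003,0.35],[0,0.0195,0]],[1,[-0.474,0.003,0.52],[0,0.0195,0]],[1,[-0.474,0.003,0.52],[0,0.0195,0]],[1,[-0.474,0.003,0.52],[0,0.0195,0]]]' | grep -E 'tcp|force|gap'
python3 - <<'E'
from h import *
s=sense();print(s['tool_rot']);plan(-45,50,0,L=(0,0,-.0375))
i=camera_info("wrist");p,d=snapshot("wrist");cv2.imwrite("pics/w14.png",p)
p,d=snapshot("side");i=camera_info("side");u,v=proj([.579,-.164,.05],i).astype(int)
cv2.imwrite(f"pics/side14.png",cv2.resize(p[v-55:v+45,u-60:u+60],None,fx=5,fy=5,interpolation=cv2.INTER_CUBIC))
E
```

```text
tcp_pos: [0.5352, -0.1664, 0.0642]
force: [0.1, -0.3, 0.1]
finger_gap: 0.002
[0.9998 0.0185 0.0008 0.    ]
x-45 h50 p0: shift [-0.0115 -0.006   0.1271] turn [ 0.     -0.0003  0.0001] F [ 0.1 -0.3  0.1] t 16.65
```

View pics/w14.png

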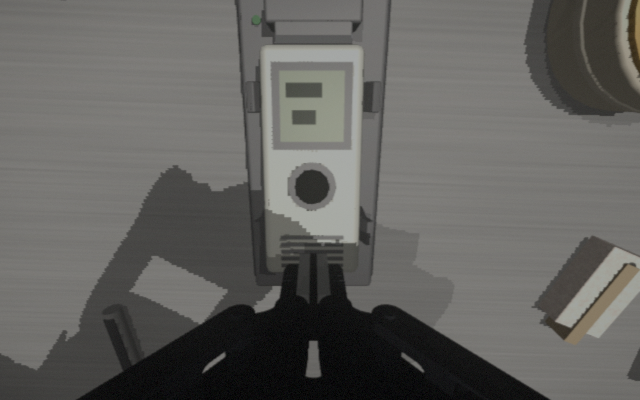

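View pics/side14.png

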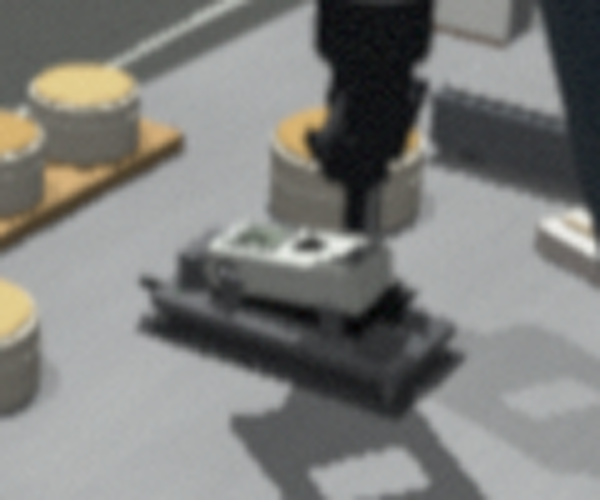

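The fingertips are over the ribbed pad (wrist (313,258)). Going down: 13 mm, then small steps with the force read.

```bash
python3 -m inch '[[1,[-0.01,-0.006,0.05],[0,0,0]],[1,[-0.01,-0.006,0.1],[0,0,0]],[1,[-0.01,-0.006,0.13],[0,0,0]],[1,[-0.01,-0.006,0.13],[0,0,0]]]' | grep -E 'tcp_pos|force'
python3 -m inch '[[1,[0,0,0.01],[0,0,0]],[1,[0,0,0.02],[0,0,0]],[1,[0,0,0.02],[0,0,0]]]' | grep -E 'tcp_pos|force'
python3 -m inch '[[1,[0,0,0.01],[0,0,0]],[1,[0,0,0.02],[0,0,0]],[1,[0,0,0.02],[0,0,0]]]' | grep -E 'tcp_pos|force'
```

```text
tcp_pos: [0.5336, -0.1653, 0.0507]
force: [1.0, -0.5, -0.2]
tcp_pos: [0.534, -0.1656, 0.0493]
force: [-0.0, 0.1, -0.3]
tcp_pos: [0.5339, -0.1657, 0.0474]
force: [0.8, -0.5, 2.5]
```

```bash
python3 -m inch '[[1,[0,0,0.01],[0,0,0]],[1,[0,0,0.01],[0,0,0]]]' | grep -E 'tcp_pos|force'
python3 -m inch '[[1,[0,0,0.01],[0,0,0]],[1,[0,0,0.01],[0,0,0]]]' | grep -E 'tcp_pos|force'
python3 -m inch '[[1,[0,0,0.01],[0,0,0]],[1,[0,0,0.01],[0,0,0]]]' | grep -E 'tcp_pos|force'
```

```text
tcp_pos: [0.5338, -0.1657, 0.0463]
force: [1.5, 0.1, 4.1]
tcp_pos: [0.5335, -0.1656, 0.0452]
force: [0.4, 0.7, 5.0]
tcp_pos: [0.5334, -0.1655, 0.0442]
force: [0.2, -0.1, 5.5]
```

```bash
python3 -m inch '[[1,[0,0,0.01],[0,0,0]],[1,[0,0,0.01],[0,0,0]]]' | grep -E 'tcp_pos|force'
python3 -m inch '[[1,[0,0,0.01],[0,0,0]],[1,[0,0,0.01],[0,0,0]]]' | grep -E 'tcp_pos|force'
python3 -m inch '[[1,[0,0,0.01],[0,0,0]],[1,[0,0,0.01],[0,0,0]]]' | grep -E 'tcp_pos|force'
```

```text
tcp_pos: [0.5332, -0.1654, 0.0432]
force: [-0.0, -0.6, 6.6]
tcp_pos: [0.5331, -0.1654, 0.0422]
force: [-1.0, 0.5, 5.0]
tcp_pos: [0.5329, -0.1654, 0.0415]
force: [-1.0, -0.4, 7.5]
```

```bash
python3 -m inch '[[1,[0,0,0.01],[0,0,0]],[1,[0,0,0.01],[0,0,0]]]' | grep -E 'tcp_pos|force'
python3 -m inch '[[1,[0,0,0.01],[0,0,0]],[1,[0,0,0.01],[0,0,0]]]' | grep -E 'tcp_pos|force'
python3 -m inch '[[1,[0,0,0.01],[0,0,0]],[1,[0,0,0.01],[0,0,0]]]' | grep -E 'tcp_pos|force'
```

```text
tcp_pos: [0.5328, -0.1654, 0.0408]
force: [-2.1, -1.1, 9.6]
tcp_pos: [0.5328, -0.1651, 0.0387]
force: [-0.2, -0.4, 2.3]
tcp_pos: [0.5326, -0.1651, 0.0377]
force: [-0.8, -0.3, 3.5]
```

The peak of about 10 N is passed and the force has dropped. On down to the deck.

```bash
python3 -m inch '[[1,[0,0,0.01],[0,0,0]],[1,[0,0,0.01],[0,0,0]]]' | grep -E 'tcp_pos|force'
python3 -m inch '[[1,[0,0,0.01],[0,0,0]],[1,[0,0,0.01],[0,0,0]]]' | grep -E 'tcp_pos|force'
python3 -m inch '[[1,[0,0,0.008],[0,0,0]],[1,[0,0,0.008],[0,0,0]]]' | grep -E 'tcp_pos|force'
```

```text
tcp_pos: [0.5325, -0.1651, 0.0369]
force: [-3.5, -0.5, 4.2]
tcp_pos: [0.5326, -0.1651, 0.0368]
force: [-5.4, 1.0, 10.2]
tcp_pos: [0.5326, -0.1652, 0.0368]
force: [-5.1, -0.1, 16.1]
```

Hard stop at 16 N, right at the limit. The height (about 73.5 mm) is 2 to 3 mm above what I expected when seated. Backing off to look.

```bash
python3 -m inch '[[1,[0,0,-0.02],[0,0,0]],[1,[0,0,-0.03],[0,0,0]]]' | grep -E 'tcp_pos|force'
python3 - <<'E'
from h import *
i=camera_info("wrist");p,d=snapshot("wrist");cv2.imwrite("pics/w15.png",p)
W=cloud(d,i);D=W-np.r_[Dk,0];c,s=np.cos(DY),np.sin(DY);D=np.stack([D[...,0]*c+D[...,1]*s,-D[...,0]*s+D[...,1]*c,D[...,2]],-1)*1e3
for x in list(range(-40,80,5)):
    q=D[(abs(D[...,1]-18)<4)&(abs(D[...,0]-x)<2.5)&(D[...,2]>20)&(D[...,2]<110)]
    if len(q): print(x,len(q),np.percentile(q[:,2],[5,50,95]).round(1))
for n in("side","scene"):
    p,d=snapshot(n);i=camera_info(n);u,v=proj([.579,-.164,.05],i).astype(int)
    cv2.imwrite(f"pics/{n}15.png",cv2.resize(p[v-45:v+45,u-60:u+60],None,fx=5,fy=5,interpolation=cv2.INTER_CUBIC))
E
```

```text
tcp_pos: [0.5336, -0.1653, 0.0385]
force: [0.1, 0.1, 0.0]
-40 195 [ 71.1  72.4 102.1]
-35 148 [70.9 71.9 72.9]
-30 153 [70.9 71.8 72.9]
-25 152 [70.7 71.9 72.7]
-20 162 [70.8 71.6 72.6]
-15 164 [70.6 71.5 72.7]
-10 178 [70.6 71.6 72.7]
-5 179 [70.5 71.5 72.5]
0 178 [70.4 71.4 72.3]
5 182 [70.3 71.3 72.3]
10 193 [70.2 71.3 72.4]
15 193 [70.8 71.6 72.8]
20 213 [70.5 71.7 72.7]
25 210 [70.5 71.5 72.6]
30 215 [70.1 71.4 72.5]
35 237 [70.2 71.4 72.3]
40 227 [70.1 71.3 72.5]
45 246 [70.1 71.2 72.3]
50 251 [70.1 71.3 72.4]
55 262 [69.6 70.8 71.9]
60 239 [68.6 70.3 71.6]
65 124 [56.9 58.3 67.5]
70 175 [55.9 57.1 58.2]
75 185 [51.4 57.  58.4]
```

View pics/w15.png

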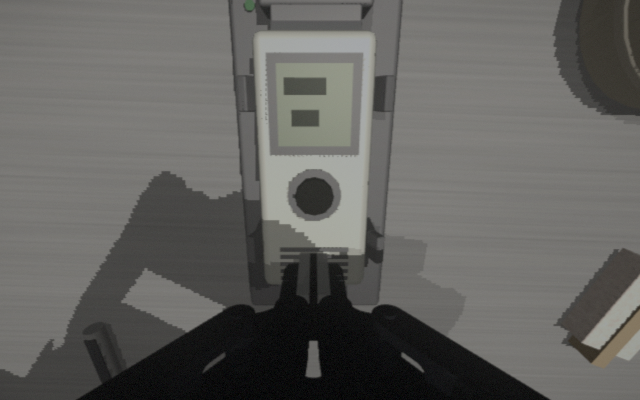

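View pics/side15.png

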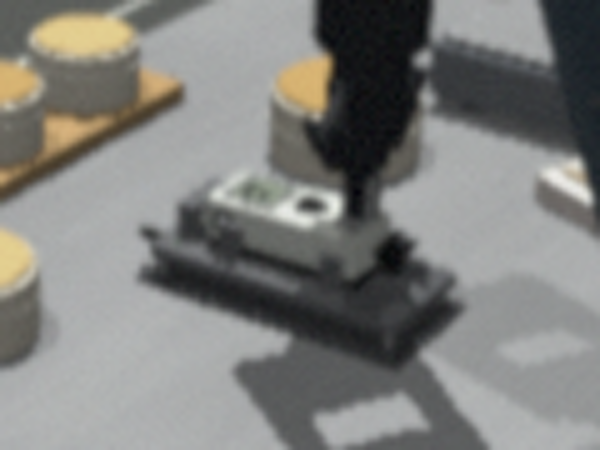

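View pics/scene15.png

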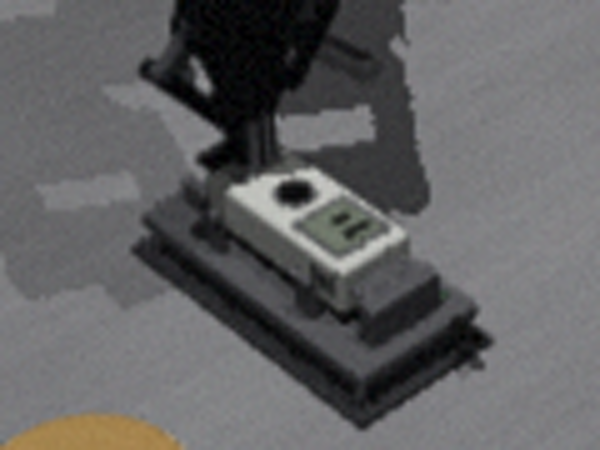

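With the fingers off (force 0.0), the face stays level at 71.3 to 71.9 mm, which is deck + 32. The catch is holding it. Rising, then measuring the key.

```bash
python3 -m inch '[[1,[0,0,-0.15],[0,0,0]],[1,[0,0,-0.3],[0,0,0]],[1,[-0.3,0,-0.3],[0,0,0]],[1,[-0.3,0,-0.3],[0,0,0]],[1,[-0.3,0,-0.3],[0,0,0]]]' | grep -E 'tcp_pos|force'
python3 - <<'E'
from h import *
i=camera_info("wrist");p,d=snapshot("wrist");cv2.imwrite("pics/w16.png",p)
W=cloud(d,i);D=W-np.r_[Dk,0];c,s=np.cos(DY),np.sin(DY);D=np.stack([D[...,0]*c+D[...,1]*s,-D[...,0]*s+D[...,1]*c,D[...,2]],-1)*1e3
for x in list(range(-75,80,5)):
    q=D[(abs(D[...,1]-14)<8)&(abs(D[...,0]-x)<2.5)&(D[...,2]>20)&(D[...,2]<85)]
    if len(q): print(x,len(q),np.percentile(q[:,2],[5,50,95]).round(1))
q=D[(D[...,2]>66)&(D[...,2]<80)&(abs(D[...,1])<35)&(abs(D[...,0])<62)];print("face",np.percentile(q,[.5,99.5],axis=0).round(1))
g=cv2.cvtColor(p,cv2.COLOR_BGR2GRAY);m=(g<60)&(abs(D[...,0]+10)<16)&(abs(D[...,1])<14)&(D[...,2]>68)&(D[...,2]<82)
k=D[m];print("key",len(k),k.mean(0),np.median(k,0),np.percentile(k,[2,98],axis=0))
m=(abs(D[...,1])<9)&(D[...,0]<-58)&(D[...,0]>-90)&(D[...,2]>35)&(D[...,2]<75)
for x in range(-88,-56,3):
    q=D[m&(abs(D[...,0]-x)<1.5)]
    if len(q):print("catch",x,len(q),np.median(q[:,2]).round(1))
plan(-9.5,55,0,L=(0,0,-.0347))
E
```

```text
tcp_pos: [0.5037, -0.1667, 0.068]
force: [0.6, -1.6, 0.2]
-75 136 [30.5 47.4 66.4]
-70 146 [40.6 48.4 68.7]
-65 142 [53.9 61.9 66.8]
-60 18 [56.7 57.7 59.5]
-55 151 [70.6 71.6 72.8]
-50 226 [71.3 72.5 73.5]
-45 241 [71.4 72.4 73.6]
-40 256 [71.3 72.4 73.4]
-35 259 [71.3 72.3 73.5]
-30 263 [71.2 72.2 73.1]
-25 268 [71.2 72.2 73.3]
-20 272 [71.1 72.2 73.3]
-15 287 [71.2 72.3 73.8]
-10 278 [71.4 72.6 77. ]
-5 294 [71.4 72.6 77. ]
0 308 [71.2 72.3 73.8]
5 339 [71.  72.2 73.4]
10 315 [71.  72.3 73.4]
15 352 [71.5 72.6 73.8]
20 355 [71.6 72.6 73.8]
25 362 [71.5 72.7 73.7]
30 361 [71.5 72.7 73.9]
35 386 [71.3 72.6 73.9]
40 395 [71.6 72.7 73.9]
45 406 [71.5 72.7 73.9]
50 170 [71.7 72.6 73.9]
face [[-55.3 -24.8  68.5]
 [ 49.2  26.4  77.4]]
key 886 [-7.1822  0.7192 76.5867] [-7.1108  0.6667 76.591 ] [[-14.8122  -6.9635  75.1065]
 [  0.2947   8.3207  77.8587]]
catch -82 88 65.5
catch -79 131 65.5
catch -76 125 65.6
catch -73 89 66.1
catch -70 140 68.0
catch -67 214 66.3
catch -64 225 61.2
catch -61 67 57.9
x-9.5 h55 p0: shift [ 0.6509 -0.0006  0.0897] turn [ 0.0001 -0.0004  0.    ] F [-0.4  0.4 -0.4] t 21.05
```

View pics/w16.png

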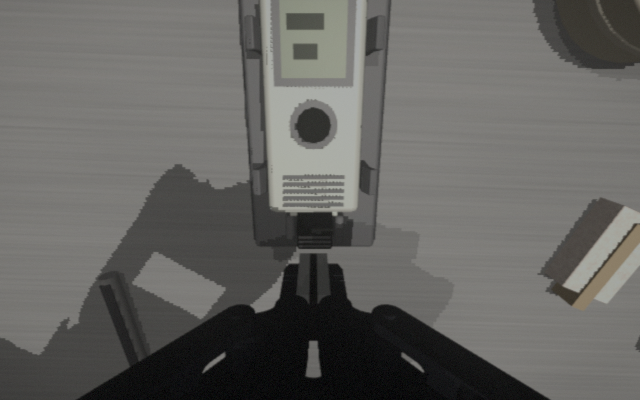

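Caught: the black catch lies over the lip at (315,228), back at its rest place. The key (314,124) is at dock (-7.5, 0.6), top 76.5 mm. Going over it and pressing in small steps.

```bash
python3 -m inch '[[1,[0.25,-0.005,0],[0,0,0]],[1,[0.5,-0.005,0],[0,0,0]],[1,[0.668,-0.005,0.05],[0,0,0]],[1,[0.668,-0.005,0.09],[0,0,0]],[1,[0.668,-0.005,0.09],[0,0,0]],[1,[0.668,-0.005,0.09],[0,0,0]]]' | grep -E 'tcp_pos|force'
python3 - <<'E'
from h import *
plan(-7.8,44,0,y=.5,L=(0,0,-.0347))
i=camera_info("wrist");p,d=snapshot("wrist");cv2.imwrite("pics/w17.png",p)
for n in("side",):
    p,d=snapshot(n);i=camera_info(n);u,v=proj([.579,-.164,.05],i).astype(int)
    cv2.imwrite(f"pics/{n}17.png",cv2.resize(p[v-45:v+45,u-60:u+60],None,fx=5,fy=5,interpolation=cv2.INTER_CUBIC))
E
```

```text
tcp_pos: [0.569, -0.1632, 0.0588]
force: [0.7, 0.2, -0.0]
x-7.8 h44 p0: shift [0.0214 0.0091 0.1049] turn [-0.0002  0.0001  0.0001] F [ 0.7  0.2 -0. ] t 21.65
```

View pics/w17.png

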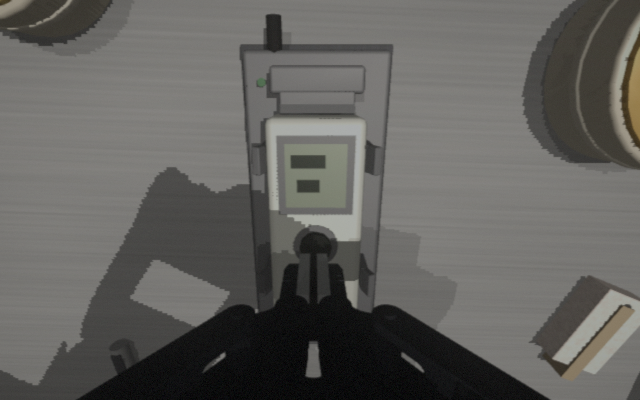

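View pics/side17.png

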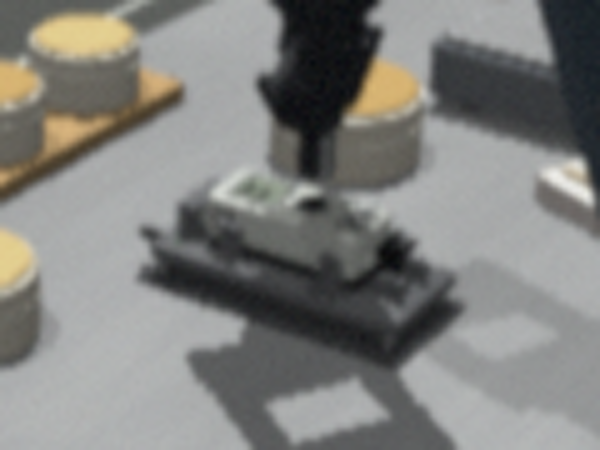

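```bash
python3 -m inch '[[1,[0.01,0.003,0.04],[0,0,0]],[1,[0.01,0.003,0.08],[0,0,0]],[1,[0.01,0.003,0.12],[0,0,0]],[1,[0.01,0.003,0.13],[0,0,0]],[1,[0.01,0.003,0.13],[0,0,0]]]' | grep -E 'tcp_pos|force'
python3 -m inch '[[1,[0,0,0.01],[0,0,0]],[1,[0,0,0.01],[0,0,0]]]' | grep -E 'tcp_pos|force'
python3 -c "
from h import *
plan(-7.8,38,0,y=.5,L=(0,0,-.0347))"
```

```text
tcp_pos: [0.571, -0.1638, 0.046]
force: [-1.3, 0.4, 0.1]
tcp_pos: [0.5714, -0.1639, 0.0454]
force: [0.3, 0.4, 0.3]
x-7.8 h38 p0: shift [-0.0018  0.0008  0.0308] turn [-0.     -0.0002  0.0001] F [0.3 0.4 0.3] t 22.45
```

```bash
python3 -m inch '[[1,[0,0,0.01],[0,0,0]],[1,[0,0,0.02],[0,0,0]],[1,[0,0,0.02],[0,0,0]]]' | grep -E 'tcp_pos|force'
python3 -m inch '[[1,[0,0,0.01],[0,0,0]],[1,[0,0,0.01],[0,0,0]]]' | grep -E 'tcp_pos|force'
python3 -m inch '[[1,[0,0,0.01],[0,0,0]],[1,[0,0,0.01],[0,0,0]]]' | grep -E 'tcp_pos|force'
```

```text
tcp_pos: [0.5712, -0.1638, 0.0433]
force: [0.8, 0.3, 0.2]
tcp_pos: [0.5716, -0.1639, 0.0425]
force: [0.5, -0.1, 0.6]
tcp_pos: [0.5717, -0.164, 0.0417]
force: [0.1, 0.6, 3.3]
```

Contact at about 0.0422. Continuing in half-millimetre steps.

```bash
python3 -m inch '[[1,[0,0,0.01],[0,0,0]],[1,[0,0,0.01],[0,0,0]]]' | grep -E 'tcp_pos|force'
python3 -m inch '[[1,[0,0,0.01],[0,0,0]],[1,[0,0,0.01],[0,0,0]]]' | grep -E 'tcp_pos|force'
python3 -m inch '[[1,[0,0,0.006],[0,0,0]],[1,[0,0,0.006],[0,0,0]]]' | grep -E 'tcp_pos|force'
python3 -m inch '[[1,[0,0,0.004],[0,0,0]],[1,[0,0,0.004],[0,0,0]]]' | grep -E 'tcp_pos|force'
```

```text
tcp_pos: [0.5717, -0.164, 0.0407]
force: [-0.6, 0.9, 3.8]
tcp_pos: [0.5715, -0.164, 0.0395]
force: [1.0, 0.4, 4.7]
tcp_pos: [0.5714, -0.1639, 0.0389]
force: [-0.1, 1.1, 4.5]
tcp_pos: [0.5713, -0.164, 0.0384]
force: [0.1, 0.7, 4.6]
```

```bash
python3 -m inch '[[1,[0,0,0.004],[0,0,0]],[1,[0,0,0.004],[0,0,0]]]' | grep -E 'tcp_pos|force'
python3 -m inch '[[1,[0,0,0.004],[0,0,0]],[1,[0,0,0.004],[0,0,0]]]' | grep -E 'tcp_pos|force'
```

```text
tcp_pos: [0.5713, -0.164, 0.038]
force: [-0.1, 0.1, 5.2]
tcp_pos: [0.5713, -0.164, 0.0377]
force: [0.4, 0.5, 5.2]
```

```bash
python3 -m inch '[[1,[0,0,0.003],[0,0,0]],[1,[0,0,0.003],[0,0,0]]]' | grep -E 'tcp_pos|force'
python3 -m inch '[[1,[0,0,0.003],[0,0,0]],[1,[0,0,0.003],[0,0,0]]]' | grep -E 'tcp_pos|force'
```

```text
tcp_pos: [0.5712, -0.164, 0.0374]
force: [0.2, 0.5, 5.1]
tcp_pos: [0.5713, -0.164, 0.0373]
force: [-0.2, 1.1, 7.4]
```

```bash
python3 -m inch '[[1,[0,0,0.002],[0,0,0]],[1,[0,0,0.002],[0,0,0]],[1,[0,0,0.002],[0,0,0]]]' | grep -E 'tcp_pos|force'
```

```text
tcp_pos: [0.5713, -0.164, 0.0373]
force: [-0.7, -0.4, 7.1]
```

```bash
python3 -m inch '[[1,[0,0,0.003],[0,0,0]],[1,[0,0,0.003],[0,0,0]]]' | grep -E 'tcp_pos|force'
```

```text
tcp_pos: [0.5713, -0.164, 0.0373]
force: [-1.4, 1.5, 9.6]
```

The key is on its stop: 9.6 N and no more travel. Letting go and withdrawing.

```bash
python3 -m inch '[[1,[0,0,-0.05],[0,0,0]],[1,[0,0,-0.2],[0,0,0]],[1,[0,0,-0.5],[0,0,0]],[1,[-0.3,0,-0.9],[0,0,0]],[1,[-0.5,0,-0.9],[0,0,0]],[1,[-0.5,0,-0.9],[0,0,0]],[1,[-0.5,0,-0.9],[0,0,0]]]' | grep -E 'tcp_pos|force'
python3 - <<'E'
from h import *
s=sense();print(s['q'],s['qd'],s['t'])
i=camera_info("wrist");p,d=snapshot("wrist");cv2.imwrite("pics/w18.png",p)
W=cloud(d,i);D=W-np.r_[Dk,0];c,s=np.cos(DY),np.sin(DY);D=np.stack([D[...,0]*c+D[...,1]*s,-D[...,0]*s+D[...,1]*c,D[...,2]],-1)*1e3
for x in list(range(-80,80,10)):
    q=D[(abs(D[...,1]-16)<6)&(abs(D[...,0]-x)<2.5)&(D[...,2]>20)&(D[...,2]<85)]
    r=D[(abs(D[...,1])<6)&(abs(D[...,0]-x)<2.5)&(D[...,2]>20)&(D[...,2]<85)]
    if len(q) and len(r): print(x,np.median(q[:,2]).round(1),"mid",np.median(r[:,2]).round(1))
p,d=snapshot("scene");cv2.imwrite("pics/scene18.png",p)
E
```

```text
tcp_pos: [0.5209, -0.1656, 0.1259]
force: [1.2, -1.0, 0.6]
[-0.5129  0.52    1.7001  0.0011  0.9216  1.0208] [ 0.0062  0.0219 -0.0283 -0.0003 -0.0036 -0.0008] 25.95
-80 46.8 mid 65.4
-70 46.6 mid 68.0
-60 58.2 mid 58.1
-50 72.1 mid 72.4
-40 72.3 mid 72.3
-30 72.1 mid 72.2
-20 72.3 mid 72.6
-10 72.4 mid 76.7
0 72.2 mid 75.8
10 72.2 mid 72.1
20 72.5 mid 72.7
30 72.6 mid 72.7
40 72.8 mid 72.8
50 72.6 mid 72.5
60 71.4 mid 71.4
70 57.0 mid 57.1
```

View pics/w18.png

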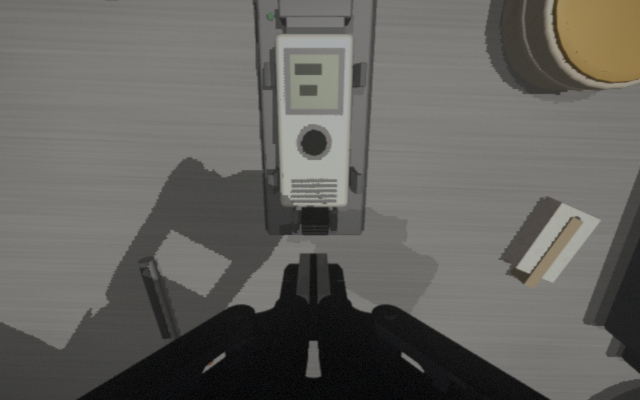

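View pics/scene18.png

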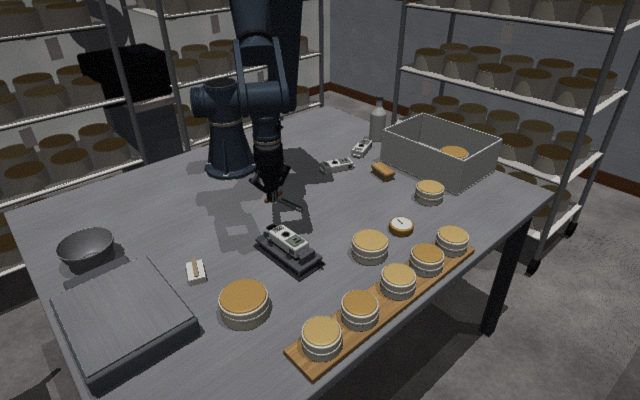

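The logger lies level in the dock (face 72.1 to 72.8 mm end to end), the catch is over its lip at (315,220), and the key is up again at 76.7 mm. The bystanders sit where they were. Letting the arm settle, then handing in.

```bash
python3 -m inch '[[1,[0,0,0],[0,0,0]],[1,[0,0,0],[0,0,0]],[1,[0,0,0],[0,0,0]]]' | grep -E 't:|force'
python3 -c "
from station import sign_off
print(sign_off())"
```

```text
t: 26.35
tool_rot: [1.0, 0.019, 0.0, -0.0]
force: [0.3, -0.2, 0.5]
the job is handed in; nothing more can be done
None
```

The logger is clipped into the dock and its key was pressed fully down and released. I handed the job in at about 26 s; no verdict is reported. I took the look-alike farthest to the robot's right, at about (0.518, 0.219).

**Seating:** I tucked the nose under the hook and let go with the tail resting on the slope at 6.8°. I then pressed the thumb pad: the force peaked at about 9.6 N, then dropped as the catch went over. With the fingers clear, the face stays level (72.1 to 72.8 mm along its length) and the catch is over the lip.

**Key:** I pressed it until it stopped moving, at 9.6 N. After release it came back up, at 76.7 mm against a face of about 72.3 mm.

**Checks that failed or disagreed:**
- **First grasp:** it closed on nothing, above the logger. By the depth images, the fingertips sat about 37 mm (shut) to 51 mm (open) behind the reported TCP; I used those measured offsets afterwards.
- **Tip height:** pressing the pad gave an offset of about 35 mm for the shut fingers instead of 37.5. The tail therefore reached the deck sooner than I expected.
- **Force at the deck:** because of that, one reading was 16.1 N against the 15 N limit. I backed off at once.
- **Final face height:** it reads about 1 mm above deck plus logger height, within the camera tolerance.

The other objects look unmoved in the last scene picture; I did not measure them.

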